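# Post-cure the printed test bars on the hand-turned carousel

### The job

Post-cure all the printed test bars: seat each one that lies on the blue pad in a cradle of its own on the curing carousel, then turn the carousel by its crank grip anticlockwise (seen from above) through a full turn, right round until it meets its end stop, with all the bars still fully home in their cradles. Then leave it there and unload every bar into the steel tray, each lying flat on the tray's floor and none on top of another, and leave the other things on the bench alone.

Things in the scene. Friction and masses are not known exactly. Their poses are not given: they have to be found in the camera images.
- barA: one printed test bar of plain grey resin, dumb-bell shaped, about 60 g: 100 mm long along its x axis, two square ends 28 x 28 mm (each 30 mm long) joined by a square waist 14 x 14 mm and 40 mm long, concentric; origin at the middle of the waist (14 mm above whatever it lies on), so any of its four sides may be up. Absent (None) in some runs
- barB: one printed test bar of plain grey resin, dumb-bell shaped, about 60 g: 100 mm long along its x axis, two square ends 28 x 28 mm (each 30 mm long) joined by a square waist 14 x 14 mm and 40 mm long, concentric; origin at the middle of the waist (14 mm above whatever it lies on), so any of its four sides may be up. Absent (None) in some runs
- barC: one printed test bar of plain grey resin, dumb-bell shaped, about 60 g: 100 mm long along its x axis, two square ends 28 x 28 mm (each 30 mm long) joined by a square waist 14 x 14 mm and 40 mm long, concentric; origin at the middle of the waist (14 mm above whatever it lies on), so any of its four sides may be up. Absent (None) in some runs
- barD: one printed test bar of plain grey resin, dumb-bell shaped, about 60 g: 100 mm long along its x axis, two square ends 28 x 28 mm (each 30 mm long) joined by a square waist 14 x 14 mm and 40 mm long, concentric; origin at the middle of the waist (14 mm above whatever it lies on), so any of its four sides may be up. Absent (None) in some runs
- cradle0 (a point): middle of a bar seated in cradle 0 of 4 (46 mm apart, on the platter), 76 mm above the bench; x axis = direction of the bar, either way round. The bar's ends rest in two black open-topped saddles whose flared side and end walls reach 10 mm above the bar's underside with about 3 mm of play all round; free space under the waist down to the platter, 34 mm below
- cradle1 (a point): middle of a bar seated in cradle 1 of 4 (46 mm apart, on the platter), 76 mm above the bench; x axis = direction of the bar, either way round. The bar's ends rest in two black open-topped saddles whose flared side and end walls reach 10 mm above the bar's underside with about 3 mm of play all round; free space under the waist down to the platter, 34 mm below
- cradle2 (a point): middle of a bar seated in cradle 2 of 4 (46 mm apart, on the platter), 76 mm above the bench; x axis = direction of the bar, either way round. The bar's ends rest in two black open-topped saddles whose flared side and end walls reach 10 mm above the bar's underside with about 3 mm of play all round; free space under the waist down to the platter, 34 mm below
- cradle3 (a point): middle of a bar seated in cradle 3 of 4 (46 mm apart, on the platter), 76 mm above the bench; x axis = direction of the bar, either way round. The bar's ends rest in two black open-topped saddles whose flared side and end walls reach 10 mm above the bar's underside with about 3 mm of play all round; free space under the waist down to the platter, 34 mm below
- platter (a joint): angle of the carousel's platter (aluminium disc, 260 mm across, top face 42 mm above the bench, on a round grey base of nearly the same size), rad, growing anticlockwise seen from above. It goes from a stop at 0 to a stop at 6.7, starts between 0 and 0.3, turns with a light friction (about 0.12 N m) and stays where it is left
- hub (a point): centre of the platter's top face, on its vertical axis
- crank (a point): centre of the top of the crank grip, an upright black post 26 mm across and 80 mm tall that spins freely about its own axis near the platter's rim, 109 mm from the axis and on the line from the hub along the cradles' x axis; its top is 128 mm above the bench. Turns with the carousel
- pad: blue bench pad 280 (x) x 190 (y) x 3 mm, fixed, on which the printed bars lie at first; origin under its centre. It is on the left or the right of the carousel
- tray_in (a point): centre of the inner floor (4 mm above the bench) of the fixed steel tray, inside 242 mm (its x) x 142 mm (its y), walls 4 mm thick reaching 22 mm above the bench; on the other side of the carousel from the pad
- resin_bottle: black resin bottle, 84 mm across, 170 mm tall; not part of the job, leave it alone; origin under its centre
- resin_jar: black resin jar, 80 mm across, 70 mm tall; not part of the job, leave it alone; origin under its centre
- cartridge_box: black cartridge box 130 x 70 x 45 mm; not part of the job, leave it alone; origin under its centre
- glove_box: blue glove box 120 x 220 x 60 mm; not part of the job, leave it alone; origin under its centre
- scraper: spatula lying on the bench between the robot and the carousel; not part of the job, leave it alone
- rinse_cup: white cup, 70 mm across, 60 mm tall; not part of the job, leave it alone; origin under its centre
- spanner: steel spanner lying on the bench; not part of the job, leave it alone
Things that resemble listed ones, but are neither listed nor needed, are in the scene too. Leave any yellow look-alike of the barC alone. Leave any yellow look-alike of the barD alone.

How it is judged:
On the way, in this order (a step that is already met when the one before it is completed fails the run):
1. every bar is seated and released in a cradle, before the carousel is turned (joint under 0.6) (value of joint platter below 0.6 rad and ((distance between barA and cradle0 below 0.009 m and angle between the x axis of barA and the x axis of cradle0, either way round below 0.14 rad) or (distance between barA and cradle1 below 0.009 m and angle between the x axis of barA and the x axis of cradle1, either way round below 0.14 rad) or (distance between barA and cradle2 below 0.009 m and angle between the x axis of barA and the x axis of cradle2, either way round below 0.14 rad) or (distance between barA and cradle3 below 0.009 m and angle between the x axis of barA and the x axis of cradle3, either way round below 0.14 rad)) and contact force between the fingers and barA below 0.3 N and ((distance between barB and cradle0 below 0.009 m and angle between the x axis of barB and the x axis of cradle0, either way round below 0.14 rad) or (distance between barB and cradle1 below 0.009 m and angle between the x axis of barB and the x axis of cradle1, either way round below 0.14 rad) or (distance between barB and cradle2 below 0.009 m and angle between the x axis of barB and the x axis of cradle2, either way round below 0.14 rad) or (distance between barB and cradle3 below 0.009 m and angle between the x axis of barB and the x axis of cradle3, either way round below 0.14 rad)) and contact force between the fingers and barB below 0.3 N and ((distance between barC and cradle0 below 0.009 m and angle between the x axis of barC and the x axis of cradle0, either way round below 0.14 rad) or (distance between barC and cradle1 below 0.009 m and angle between the x axis of barC and the x axis of cradle1, either way round below 0.14 rad) or (distance between barC and cradle2 below 0.009 m and angle between the x axis of barC and the x axis of cradle2, either way round below 0.14 rad) or (distance between barC and cradle3 below 0.009 m and angle between the x axis of barC and the x axis of cradle3, either way round below 0.14 rad)) and contact force between the fingers and barC below 0.3 N and ((distance between barD and cradle0 below 0.009 m and angle between the x axis of barD and the x axis of cradle0, either way round below 0.14 rad) or (distance between barD and cradle1 below 0.009 m and angle between the x axis of barD and the x axis of cradle1, either way round below 0.14 rad) or (distance between barD and cradle2 below 0.009 m and angle between the x axis of barD and the x axis of cradle2, either way round below 0.14 rad) or (distance between barD and cradle3 below 0.009 m and angle between the x axis of barD and the x axis of cradle3, either way round below 0.14 rad)) and contact force between the fingers and barD below 0.3 N), for 0.2 s.
2. the carousel has been turned a full turn to its end stop (joint over 6.55) with every bar seated in a cradle (value of joint platter above 6.55 rad and ((distance between barA and cradle0 below 0.009 m and angle between the x axis of barA and the x axis of cradle0, either way round below 0.14 rad) or (distance between barA and cradle1 below 0.009 m and angle between the x axis of barA and the x axis of cradle1, either way round below 0.14 rad) or (distance between barA and cradle2 below 0.009 m and angle between the x axis of barA and the x axis of cradle2, either way round below 0.14 rad) or (distance between barA and cradle3 below 0.009 m and angle between the x axis of barA and the x axis of cradle3, either way round below 0.14 rad)) and contact force between the fingers and barA below 0.3 N and ((distance between barB and cradle0 below 0.009 m and angle between the x axis of barB and the x axis of cradle0, either way round below 0.14 rad) or (distance between barB and cradle1 below 0.009 m and angle between the x axis of barB and the x axis of cradle1, either way round below 0.14 rad) or (distance between barB and cradle2 below 0.009 m and angle between the x axis of barB and the x axis of cradle2, either way round below 0.14 rad) or (distance between barB and cradle3 below 0.009 m and angle between the x axis of barB and the x axis of cradle3, either way round below 0.14 rad)) and contact force between the fingers and barB below 0.3 N and ((distance between barC and cradle0 below 0.009 m and angle between the x axis of barC and the x axis of cradle0, either way round below 0.14 rad) or (distance between barC and cradle1 below 0.009 m and angle between the x axis of barC and the x axis of cradle1, either way round below 0.14 rad) or (distance between barC and cradle2 below 0.009 m and angle between the x axis of barC and the x axis of cradle2, either way round below 0.14 rad) or (distance between barC and cradle3 below 0.009 m and angle between the x axis of barC and the x axis of cradle3, either way round below 0.14 rad)) and contact force between the fingers and barC below 0.3 N and ((distance between barD and cradle0 below 0.009 m and angle between the x axis of barD and the x axis of cradle0, either way round below 0.14 rad) or (distance between barD and cradle1 below 0.009 m and angle between the x axis of barD and the x axis of cradle1, either way round below 0.14 rad) or (distance between barD and cradle2 below 0.009 m and angle between the x axis of barD and the x axis of cradle2, either way round below 0.14 rad) or (distance between barD and cradle3 below 0.009 m and angle between the x axis of barD and the x axis of cradle3, either way round below 0.14 rad)) and contact force between the fingers and barD below 0.3 N), for 0.2 s.
At the end, for the whole second after the job is handed in: Every bar lies at rest on the tray's floor (its middle within the tray's inside and less than 22 mm above the floor, so not on another bar or on the rim), and the carousel is still near its end stop (joint over 6.4) (value of joint platter above 6.4 rad and x of barA in the frame of tray_in between -0.118 and 0.118 m and y of barA in the frame of tray_in between -0.068 and 0.068 m and z of barA in the frame of tray_in between 0 and 0.022 m and linear speed of each of barA, barB, barC, barD below 0.02 m/s and x of barB in the frame of tray_in between -0.118 and 0.118 m and y of barB in the frame of tray_in between -0.068 and 0.068 m and z of barB in the frame of tray_in between 0 and 0.022 m and x of barC in the frame of tray_in between -0.118 and 0.118 m and y of barC in the frame of tray_in between -0.068 and 0.068 m and z of barC in the frame of tray_in between 0 and 0.022 m and x of barD in the frame of tray_in between -0.118 and 0.118 m and y of barD in the frame of tray_in between -0.068 and 0.068 m and z of barD in the frame of tray_in between 0 and 0.022 m); the robot touches nothing.
It fails at once if one of the other things on the bench is moved by more than 4 cm (distance of any of resin_bottle, resin_jar, cartridge_box, glove_box, scraper, rinse_cup, spanner from where it was at the start of the episode above 0.04 m).
Of barA, barB, barC, barD only 3 to 4 are there at a start; the rules pass over those that are not, and their reading is None.
At some moment in a run one of barA, barB, barC, barD may be knocked a few centimetres aside while the robot is not near it.
Once in a run the grip may slacken for a moment while it holds something.
It also fails if it takes over 210 s, if anything falls off the work surface, if the arm or the gripper's body presses on something with over 40 N, if the wrist force passes 120 N, or if a joint passes its speed limit or range.

### The arm

A 7-joint arm with a two-finger parallel gripper is mounted at the origin on the work surface. World frame = base frame: x ahead of the robot, y to its left, z up, the work surface at z = 0. Lengths are in m, angles in rad, forces in N, time in s.
With the tool pointing down it reaches from about 0.375 to 0.925 m from the base axis. Payload 3.1 kg.
Tool frame: the origin (TCP) lies on the front face of the gripper's body, between the roots of the fingers; the fingertips stand 73 mm ahead of it and the grasp point (between the pads) lies manip.grip_depth ahead of it (manip.grip_depth is the distance from the TCP to the grasp point, in m); z points along the fingers, y is the line along which they close (so a half turn about z gives the same grasp; the last joint's range is limited). The gripper opens to 85 mm and grips with 20 to 120 N. Pads are 22 mm wide; open, the fingers measure 114 mm over their backs; the gripper's body (76 mm by 85 mm) begins 54 mm behind the grasp point. The pads swing forward as they close: fully open they stand 13 mm farther back than shut.
Start: joints at [-1.242, 0.383, 0.044, 1.598, -0.018, 1.161, -0.05], TCP at [0.269, 0.592, 0.304] pointing down, gripper open.
Joint ranges: [-2.61, 2.61], [-0.41, 2.15], [-1.48, 1.57], [0, 2.5], [-1.57, 4.71], [0.05, 1.97], [-2.85, 2.85]. Speed limits (rad/s): [2.79, 2.79, 3.14, 3.14, 3.14, 3.14, 3.14].

### API

Orientations are given as a unit quaternion [x, y, z, w].
In Python, from plant import manip gives the robot as it stands.
- The arm moves only by the tool arm_command, never from a script. Its argument "commands" is a list of rows, each a list of 3 entries, a list of its own where there are three numbers: the shift along the tool's x, y, z as a fraction of full scale, then the turn about the tool's z as a fraction of full scale, then the closure, from 0 (fully open) to 1 (shut). In form: [[[dx, dy, dz], roll, grip], ...]. A call has 1 to 20 rows; each row shifts and turns the commanded pose from where the row before left it, along the tool's axes as they then stand; what a row does not reach is not made up. Full scale, the value 1, is 0.04 m for a shift and pi/2 rad for a turn. A row lasts 1/12 s, in which the tool goes at most 41.7 mm and 7.16 degrees, less where a joint would pass 70% of its speed; a pose out of reach is approached as far as the arm can. A call with a number of a shift or a turn outside -1 to 1 is refused whole. A call with a gripper value outside its range is refused whole. The fingers move at their own pace and stop on an object; "newtons" is the grip in N (left out, the last holds). Time passes only in rows, so rows that do not move let the fingers close. It gives the time, the measured TCP pose, the force, the opening and the grip force at its end, in the units of the state.
- manip.sense(): the state, without advancing time (a new reading comes with each control period).
- manip.snapshot(name): name is "scene" or "side" or "wrist"; returns a dict with "pixels" (420x560x3 uint8, red, green, blue), "z_map" (420x560 float32, m along the optical axis (not along the pixel's ray), 0 where there is no reading), "K" (3x3 intrinsics, pixels), "D" ([k1, k2, p1, p2, k3] as OpenCV has them; the pictures are not rectified), "extrinsics" (4x4, takes a point from world to camera coordinates). Camera axes: x right, y down, z forward; pixel columns grow to the right and rows downward; lengths in m; the calibration is good to about 2 mm. A picture is of the moment at which its call begins.
- manip.sign_off(): hands the job in; it is judged then, once.
The state is a dict: "time": time; "joint_pos": joint angles; "qvel": joint speeds; "effort": joint torques, N m; "ee_pos": TCP position; "tcp_rot": TCP orientation; "ft_force": force on the tool from outside, world axes, zero at the start; "torque": the same for the moment, N m; "opening": finger opening in m; "finger_force": force on a finger pad.
Only numpy, scipy, OpenCV 4.12 (cv2) and the standard library are available. Lean on these libraries where they do the work, as an engineer would, in place of code of your own. Each camera call takes 0.05 s, during which the arm holds its last target. There are 200 camera calls.

## Working session

There is one attempt and no reset: what is moved stays moved. The work goes in short steps, Python scripts to look and compute and a tool call to move; the robot and the scene stay as the last step left them, time stands still between calls to the robot, and variables do not carry over. Pictures are saved under pics/ and viewed, at most 14 in all, crops included, and the job is handed in when it is done.

Besides the shell and the picture viewer there is one more tool, called after "Request:" as name(argument=value, ...) on one line, values as JSON. arm_command: Moves the arm, as the interface text tells. Shift numbers are shares of 0.04 m and turn numbers shares of pi/2 rad, none past 1 either way. Its arguments: {"type":"object","properties":{"commands":{"type":"array","items":{"type":"array"}},"newtons":{"type":"number"}},"required":["commands"]}

```bash
ls; mkdir -p pics; cat > h.py <<'E'
import numpy as np, cv2
from plant import manip
def snap(n, save=None):
    s=manip.snapshot(n)
    if save: cv2.imwrite('pics/'+save+'.png', s['pixels'][:,:,::-1])
    np.savez('/tmp/'+n+'.npz', **{k:np.asarray(v) for k,v in s.items()})
    return s
def cloud(s):
    K,D,E=np.array(s['K'],float),np.array(s['D'],float),np.array(s['extrinsics'])
    z=s['z_map']; h,w=z.shape
    uv=np.stack(np.meshgrid(np.arange(w),np.arange(h)),-1).reshape(-1,1,2).astype(float)
    n=cv2.undistortPoints(uv,K,D).reshape(h,w,2)
    P=np.dstack([n*z[...,None],z]).reshape(-1,3)
    W=(P-E[:3,3])@E[:3,:3]
    W=W.reshape(h,w,3); W[z==0]=np.nan
    return W
E
python3 - <<'E'
from h import *
for n in ['scene','side']:
    s=snap(n,n+'1'); W=cloud(s)
    print(n,np.linalg.inv(s['extrinsics']).round(3).tolist())
print(manip.grip_depth, manip.sense())
E
```

```text
pics
scene [[-0.899, 0.354, -0.259, 0.917], [0.438, 0.74, -0.511, 0.758], [0.011, -0.572, -0.82, 1.332], [0.0, 0.0, 0.0, 1.0]]
side [[0.84, -0.295, 0.455, -0.347], [-0.542, -0.421, 0.727, -1.374], [-0.023, -0.858, -0.514, 1.082], [0.0, 0.0, 0.0, 1.0]]
0.0539 {'time': 0.1, 'joint_pos': array([-1.24181954,  0.38378035,  0.04380458,  1.59942606, -0.017884  ,
        1.1612302 , -0.04988678]), 'qvel': array([ 0.00129124, -0.00292821, -0.00156229, -0.00454466, -0.00030386,
       -0.00014231,  0.00017099]), 'effort': array([ 2.46442796e-03, -4.34729469e+01,  1.02919322e+00, -2.50453019e+01,
        1.09085153e-02,  5.48817727e-03, -3.11799290e-06]), 'ee_pos': array([0.26875258, 0.59107679, 0.30259034]), 'tcp_rot': array([ 2.11709426e-01,  9.77331886e-01, -1.21052368e-03, -1.94586612e-04]), 'ft_force': array([0.11430774, 0.34434682, 0.62783214]), 'torque': array([-0.00252607,  0.00134397,  0.05218728]), 'finger_force': 0.0, 'opening': 0.08536717189703147}
```

View pics/scene1.png

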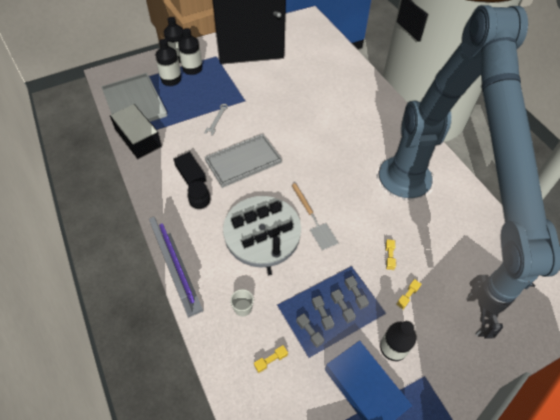

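View pics/side1.png

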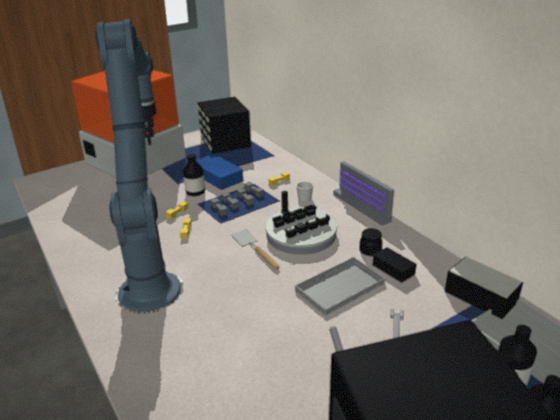

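The scene view shows four grey bars on the pad (around 310-355, 290-325), the carousel (262,228), the crank grip (276,243) and the tray (243,160). Three yellow decoys lie off the pad.

```bash
python3 - <<'E'
from h import *
s=dict(np.load('/tmp/scene.npz')); W=cloud(s); px=s['pixels'].astype(int)
def at(u,v): return W[v,u].round(3).tolist()
for n,p in dict(hubish=(262,228),crank=(276,234),padc=(330,310),tray=(243,160),cup=(242,300),bottle=(402,328),glove=(365,380)).items(): print(n,at(*p))
# bars: in pad, z 0.012-0.04
sub=np.zeros(W.shape[:2],bool); sub[265:355,275:390]=1
m=sub&(W[...,2]>0.018)&(W[...,2]<0.05)
n,l,st,c=cv2.connectedComponentsWithStats(m.astype(np.uint8))
for i in range(1,n):
    if st[i,4]>40:
        P=W[l==i]; 
        (cx,cy),(w,h),a=cv2.minAreaRect((P[:,:2]*1000).astype(np.float32)); ev,vec=np.linalg.eigh(np.cov(P[:,:2].T))
        print(st[i],P.mean(0).round(4),(cx,cy),(w,h),a,np.degrees(np.arctan2(vec[1,1],vec[0,1])),np.percentile(P[:,2],[5,50,95]))
# platter pts
sub[:]=0; sub[185:275,212:312]=1
m=sub&(abs(W[...,2]-0.042)<0.006); P=W[m]
(x,y),r=cv2.minEnclosingCircle((P[:,:2]*1000).astype(np.float32)); print('platter',x,y,r)
m=sub&(W[...,2]>0.115); P=W[m]; print('crank',P.mean(0),len(P),P.max(0),P.min(0))
m=sub&(W[...,2]>0.058)&(W[...,2]<0.1)
n,l,st,c=cv2.connectedComponentsWithStats(m.astype(np.uint8))
for i in range(1,n):
    if st[i,4]>8: print(st[i],W[l==i].mean(0).round(4))
# ortho map
o=np.zeros((600,800,3),np.uint8)
E
```

```text
hubish [0.588, 0.002, 0.048]
crank [0.558, 0.046, 0.052]
padc [0.517, 0.337, 0.009]
tray [0.514, -0.33, 0.006]
cup [0.744, 0.19, 0.008]
bottle [0.419, 0.516, 0.168]
glove [0.546, 0.572, 0.058]
[345 276  24  32 263] [0.4203 0.3263 0.0285] (418.5943603515625, 326.00201416015625) (101.37013244628906, 30.26837158203125) 88.667724609375 89.09171991288304 [0.01977801 0.02920599 0.03537357]
[331 289  25  33 272] [0.4804 0.3472 0.0287] (479.3285217285156, 345.59033203125) (29.78882598876953, 101.84912872314453) 1.2505707740783691 91.0034747970219 [0.02049511 0.02964702 0.03530653]
[312 296  22  33 272] [0.5469 0.339  0.0285] (546.5086059570312, 337.9627685546875) (102.8422622680664, 29.2992000579834) 85.22379302978516 86.18037712764745 [0.02009324 0.0293932  0.03430884]
[296 314  28  32 286] [0.6072 0.3701 0.0289] (606.3372802734375, 369.30462646484375) (29.889759063720703, 101.10978698730469) 10.064659118652344 100.25647234000395 [0.02068185 0.02992907 0.03501856]
[380 337  10  18  58] [0.4442 0.5141 0.0356] (442.4938659667969, 510.1560974121094) (54.10325622558594, 12.6447172164917) 77.0020751953125 80.07259828612666 [0.02000109 0.03555931 0.04890056]
[275 345  13  10  97] [0.7104 0.3894 0.0286] (709.69921875, 388.2977600097656) (27.394596099853516, 34.548152923583984) 71.84678649902344 152.31530875640107 [0.02376904 0.028328   0.03468441]
platter 587.1234130859375 -5.335501670837402 131.73883056640625
crank [0.58960362 0.10610394 0.1268092 ] 62 [0.60167246 0.11755255 0.13358204] [0.57677644 0.09122946 0.11542093]
[231 200  51  28 460] [ 0.5857 -0.0498  0.0668]
[241 219  52  28 384] [0.5867 0.0391 0.0675]
[272 246   8   9  53] [0.5925 0.1117 0.079 ]
```

Request:
arm_command(commands=[[[0,0,-0.12],0.073,0],[[0,0,-0.12],0.073,0],[[0,0,-0.12],0.073,0],[[0,0,-0.12],0.073,0],[[0,0,-0.12],0.073,0],[[0,0,-0.12],0.073,0],[[0,0,-0.12],0.073,0],[[0,0,-0.12],0.073,0],[[0,0,-0.12],0.073,0],[[0,0,-0.12],0.073,0],[[-0.6,0.6,0],0,0.5],[[-0.6,0.6,0],0,0.5],[[-0.6,0.6,0],0,0.5],[[-0.6,0.6,0],0,0.5],[[-0.6,0.6,0],0,0.5],[[-0.6,0.6,0],0,0.5],[[-0.6,0.6,0],0,0.5],[[-0.6,0.6,0],0,0.5],[[-0.6,0.6,0],0,0.5],[[0,0,0],0,0.5]])

```text
time: 1.77
ee_pos: [0.4911, 0.3659, 0.3518]
tcp_rot: [0.713, 0.701, -0.001, 0.003]
ft_force: [1.0, -2.1, 0.3]
opening: 0.0427
finger_force: 0.0
```

```bash
cat >> h.py <<'E'
def tool():
    s=manip.sense(); q=s['tcp_rot']; 
    from scipy.spatial.transform import Rotation as R
    x=R.from_quat(q).as_matrix()[:,0]; a=np.degrees(np.arctan2(x[1],x[0]))
    return s,s['ee_pos'],a
def goto(x,y,z,ang=None):
    "print shift units (tool axes now) and roll"
    s,p,a=tool(); d=np.array([x,y,z])-p; c,n=np.cos(np.radians(a)),np.sin(np.radians(a))
    u=np.array([d[0]*c+d[1]*n, d[0]*n-d[1]*c, -d[2]])/0.04
    r=0 if ang is None else ((a-ang+90)%180-90)/90
    print('to',np.round([x,y,z],4),'units',u.round(3),'roll',round(r,3))
def rep():
    s,p,a=tool(); print('t',round(s['time'],2),'tcp',p.round(4),'ang',round(a,2),'open',round(s['opening'],4),'ff',round(s['finger_force'],1),'F',np.round(s['ft_force'],1))
def bars(W,zc,sub=None):
    "components with top near zc"
    m=(W[...,2]>zc-0.009)&(W[...,2]<zc+0.012)
    if sub is not None: m&=sub(W)
    n,l,st,c=cv2.connectedComponentsWithStats(m.astype(np.uint8)); out=[]
    for i in range(1,n):
        if st[i,4]<40: continue
        P=W[l==i]; (cx,cy),(w,h),a=cv2.minAreaRect((P[:,:2]*1000).astype(np.float32))
        if w<h: a+=90; w,h=h,w
        out.append((cx/1000,cy/1000,a%180,w,h,float(np.median(P[:,2])),st[i,4]))
    return out
E
python3 - <<'E'
from h import *
rep(); s=snap('wrist','w1'); W=cloud(s); print(np.linalg.inv(s['extrinsics']).round(3).tolist())
for b in bars(W,0.031): print(np.round(b,4))
E
```

```text
t 1.77 tcp [0.4911 0.3659 0.3518] ang 89.04 open 0.0427 ff 0.0 F [ 1.  -2.1  0.3]
[[1.0, -0.017, -0.001, 0.492], [-0.017, -0.954, -0.3, 0.441], [0.004, 0.3, -0.954, 0.42], [0.0, 0.0, 0.0, 1.0]]
[4.26500e-01 4.95700e-01 4.07682e+01 7.06811e+01 1.97719e+01 3.25000e-02
 2.62000e+02]
[5.70900e-01 4.78500e-01 9.24320e+00 7.38669e+01 4.30100e-01 3.30000e-02
 1.05000e+02]
[5.16900e-01 4.71100e-01 4.56700e-01 3.10585e+01 4.34480e+00 3.27000e-02
 4.40000e+01]
[3.04400e-01 4.15600e-01 2.35738e+01 3.08752e+01 2.79133e+01 2.67000e-02
 7.16000e+02]
[6.04400e-01 3.69700e-01 9.90841e+01 9.94409e+01 2.89047e+01 2.94000e-02
 1.78700e+03]
[7.79000e-01 3.97900e-01 6.15990e+00 3.07131e+01 2.82048e+01 2.67000e-02
 6.69000e+02]
[7.09700e-01 3.91500e-01 6.49280e+00 3.16447e+01 2.84776e+01 2.66000e-02
 6.83000e+02]
[2.40900e-01 3.87400e-01 2.43942e+01 3.10384e+01 2.78661e+01 2.67000e-02
 6.56000e+02]
[4.785000e-01 3.456000e-01 9.068550e+01 1.004759e+02 2.798920e+01
 2.930000e-02 1.644000e+03]
[5.448000e-01 3.378000e-01 8.612380e+01 1.006086e+02 2.825890e+01
 2.930000e-02 1.623000e+03]
[4.18100e-01 3.25800e-01 8.87273e+01 9.94171e+01 2.83921e+01 2.92000e-02
 1.60400e+03]
[2.63700e-01 2.86800e-01 5.81058e+01 3.15601e+01 2.84118e+01 2.67000e-02
 5.65000e+02]
[7.34600e-01 2.26100e-01 4.99061e+01 6.07072e+01 2.26874e+01 3.31000e-02
 4.54000e+02]
[2.26500e-01 2.28400e-01 5.80187e+01 3.12861e+01 2.84524e+01 2.67000e-02
 5.08000e+02]
[7.63900e-01 1.99800e-01 4.66513e+01 5.66245e+01 2.77106e+01 3.36000e-02
 6.64000e+02]
[5.233000e-01 9.310000e-02 1.374910e+01 1.068351e+02 4.188630e+01
 4.030000e-02 1.582000e+03]
[8.95300e-01 4.39000e-02 9.00439e+01 5.12276e+01 3.77320e+00 2.53000e-02
 1.11000e+02]
[6.645000e-01 4.420000e-02 1.248901e+02 7.555870e+01 2.433500e+01
 4.090000e-02 2.940000e+02]
```

Request:
arm_command(commands=[[[-0.78,0.24,0],-0.001,0.5],[[-0.78,0.24,0],-0.001,0.5],[[-0.78,0.24,0],-0.001,0.5],[[-0.78,0.24,0],-0.001,0.5],[[-0.78,0.24,0],-0.001,0.5],[[-0.78,0.24,0],-0.001,0.5],[[-0.78,0.24,0],-0.001,0.5],[[-0.78,0.24,0],-0.001,0.5],[[-0.78,0.24,0],-0.001,0.5],[[-0.78,0.24,0],-0.002,0.5],[[0,0,0],0,0.5]])

```text
time: 2.73
ee_pos: [0.5828, 0.055, 0.352]
tcp_rot: [0.706, 0.708, -0.001, 0.002]
ft_force: [0.7, -2.0, 0.7]
opening: 0.0434
finger_force: 0.0
```

```bash
python3 - <<'E'
from h import *
rep(); s=snap('wrist','w2'); W=cloud(s)
m=(W[...,2]>0.117)&(W[...,2]<0.14); 
n,l,st,c=cv2.connectedComponentsWithStats(m.astype(np.uint8))
for i in range(1,n):
    if st[i,4]>100:
        P=W[l==i]; print('post',st[i],P.mean(0),cv2.minEnclosingCircle((P[:,:2]*1000).astype(np.float32)))
m=(W[...,2]>0.036)&(W[...,2]<0.048)&(abs(W[...,0]-.587)<.16)&(abs(W[...,1])<.16); P=W[m]
print('platter',cv2.minEnclosingCircle((P[:,:2]*1000).astype(np.float32)),np.median(P[:,2]))
m=(W[...,2]>0.064)&(W[...,2]<0.078)&(abs(W[...,0]-.587)<.13)&(abs(W[...,1])<.08)
n,l,st,c=cv2.connectedComponentsWithStats(m.astype(np.uint8))
for i in range(1,n):
    if st[i,4]>40: P=W[l==i]; print(st[i],P.mean(0).round(4),np.percentile(P[:,2],[5,50,95]).round(4),cv2.minAreaRect((P[:,:2]*1000).astype(np.float32)))
E
```

```text
t 2.73 tcp [0.5828 0.055  0.352 ] ang 90.22 open 0.0434 ff 0.0 F [ 0.7 -2.   0.7]
post [268 125  31  31 746] [0.58719063 0.1047     0.12642116] ((587.2146606445312, 104.2751235961914), 12.735600471496582)
platter ((585.3042602539062, -5.153529167175293), 130.16793823242188) 0.04084277078812451
[196 185  36   5 169] [0.5181 0.053  0.0703] [0.066  0.0706 0.072 ] ((517.9201049804688, 52.62547302246094), (4.378783702850342, 35.88654327392578), 88.21733856201172)
[241 186  36   5 152] [0.5642 0.0525 0.0706] [0.0691 0.0705 0.0719] ((563.4806518554688, 52.528682708740234), (4.2253923416137695, 35.5449333190918), 88.47594451904297)
[287 186  35   5 146] [0.609  0.0518 0.0704] [0.0681 0.0706 0.0718] ((609.5848999023438, 51.782569885253906), (34.57484817504883, 3.6181368827819824), 0.29851678013801575)
[331 187  36   5 170] [0.6547 0.0513 0.07  ] [0.0652 0.0706 0.0719] ((655.3970336914062, 51.380462646484375), (35.35961151123047, 4.488912105560303), 0.2524202764034271)
[192 191   7  21 119] [0.4982 0.0381 0.0695] [0.0646 0.0706 0.0727] ((497.9514465332031, 37.7489013671875), (20.42406082153320
[... 1554 characters left out ...]
.5703353881836)
[239 264  40  26 400] [ 0.5617 -0.053   0.0694] [0.0649 0.0702 0.0723] ((562.031982421875, -49.06965637207031), (28.49089241027832, 43.147315979003906), 89.6847915649414)
[281 265  41  25 357] [ 0.6091 -0.0539  0.0695] [0.065  0.0705 0.0723] ((608.48583984375, -49.23089599609375), (27.777517318725586, 43.29410171508789), 89.2049789428711)
[323 266   4  25  63] [ 0.6349 -0.047   0.0709] [0.0661 0.0716 0.0728] ((634.86572265625, -49.79914093017578), (4.147078990936279, 28.347354888916016), 2.84132981300354)
[356 266   7  17  82] [ 0.6728 -0.0432  0.0696] [0.0646 0.0707 0.073 ] ((672.9403076171875, -44.81511688232422), (16.871307373046875, 4.6457953453063965), 89.73286437988281)
```

View pics/w2.png

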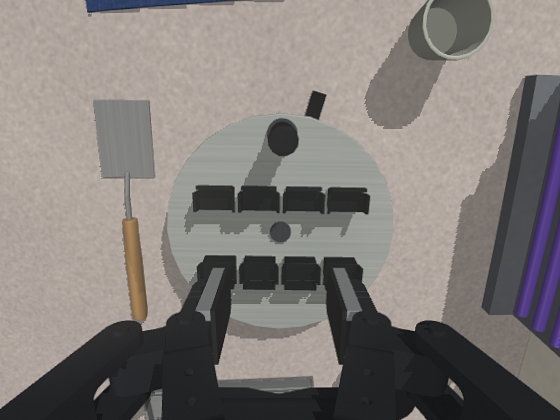

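The wrist view shows the grip post (283,137), hub (280,231) and both saddle rows. The measured sizes agree with the spec, so I'm moving to the first bar.

Request:
arm_command(commands=[[[0.79,0.054,0.36],0,0.5],[[0.79,0.054,0.36],0,0.5],[[0.79,0.054,0.36],0,0.5],[[0.79,0.054,0.36],0,0.5],[[0.79,0.054,0.36],0,0.5],[[0.79,0.054,0.36],0,0.5],[[0.79,0.054,0.36],0,0.5],[[0.79,0.054,0.36],0,0.5],[[0.79,0.054,0.36],0,0.5],[[0.79,0.054,0.36],0,0.5],[[0,0,0],-0.05,0.5],[[0,0,0],-0.05,0.5],[[0,0,0],0,0.5]])

```text
time: 3.87
ee_pos: [0.5961, 0.3835, 0.206]
tcp_rot: [0.641, 0.767, -0.001, -0.001]
ft_force: [-0.4, -1.1, 0.9]
opening: 0.0429
finger_force: 0.0
```

```bash
cat >> h.py <<'E'
H=np.array([.5855,-.005]); AX=89.15
def cr(k,H=H,AX=AX):
    t=(k-1.5)*.046; a=np.radians(AX-90); return H+t*np.array([np.cos(a),np.sin(a)])
def look(cam='scene'):
    s=snap(cam); W=cloud(s)
    for b in bars(W,0.031,lambda W:(W[...,0]>.36)&(W[...,0]<.68)&(W[...,1]>.23)&(W[...,1]<.47)):
        if b[3]>80: print('bar',np.round(b[:5],4))
E
python3 - <<'E'
from h import *
rep(); goto(.6044,.3697,.080,99.1); look()
E
```

```text
t 3.87 tcp [0.5961 0.3835 0.206 ] ang 100.21 open 0.0429 ff 0.0 F [-0.4 -1.1  0.9]
to [0.6044 0.3697 0.08  ] units [-0.376  0.143  3.151] roll 0.012
bar [  0.4188   0.3256  89.3891 100.9522  30.0355]
bar [  0.6063   0.3692  99.7121 100.7563  28.778 ]
```

Request:
arm_command(commands=[[[-0.376,0.143,0],0.012,0.5],[[0,0,0.5],0,0.5],[[0,0,0.5],0,0.5],[[0,0,0.5],0,0.5],[[0,0,0.5],0,0.5],[[0,0,0.5],0,0.5],[[0,0,0.4],0,0.5],[[0,0,0.25],0,0.5],[[0,0,0],0,0.5],[[0,0,0],0,1],[[0,0,0],0,1],[[0,0,0],0,1],[[0,0,0],0,1],[[0,0,0],0,1],[[0,0,-0.3],0,1],[[0,0,-0.7],0,1],[[0,0,-0.9],0,1],[[0,0,-0.9],0,1],[[0,0,-0.9],0,1],[[0,0,0],0,1]], newtons=45)

```text
time: 5.58
ee_pos: [0.6115, 0.368, 0.241]
tcp_rot: [0.651, 0.759, 0.008, 0.002]
ft_force: [1.8, 0.3, 1.5]
opening: 0.0126
finger_force: 47.3
```

```bash
python3 - <<'E'
from h import *
rep(); goto(*cr(3),.23,AX); look()
E
```

```text
t 5.58 tcp [0.6115 0.368  0.241 ] ang 98.74 open 0.0126 ff 47.3 F [1.8 0.3 1.5]
to [ 0.6545 -0.006   0.23  ] units [-9.405 -0.36   0.274] roll 0.107
bar [  0.419    0.3252  87.8403 102.0514  29.7045]
bar [  0.4792   0.3458  91.2191 101.6301  30.1681]
```

Request:
arm_command(commands=[[[0,0,0],0.053,1],[[0,0,0],0.053,1],[[-0.78,0.09,0.02],0,1],[[-0.78,0.09,0.02],0,1],[[-0.78,0.09,0.02],0,1],[[-0.78,0.09,0.02],0,1],[[-0.78,0.09,0.02],0,1],[[-0.78,0.09,0.02],0,1],[[-0.78,0.09,0.02],0,1],[[-0.78,0.09,0.02],0,1],[[-0.78,0.09,0.02],0,1],[[-0.78,0.09,0.02],0,1],[[-0.78,0.09,0.02],0,1],[[-0.78,0.09,0.02],0,1],[[0,0,0],0,1],[[0,0,0],0,1]])

```text
time: 6.97
ee_pos: [0.644, -0.0134, 0.2197]
tcp_rot: [0.714, 0.7, -0.001, -0.0]
ft_force: [-0.1, 1.3, -0.4]
opening: 0.0127
finger_force: 47.3
```

```bash
cat >> h.py <<'E'
def held(zt,cam='scene'):
    s=snap(cam,'held_'+cam); W=cloud(s); _,p,a=tool()
    for b in bars(W,zt,lambda W:(abs(W[...,0]-p[0])<.09)&(abs(W[...,1]-p[1])<.09)): print(cam,np.round(b,4))
E
python3 - <<'E'
from h import *
rep(); goto(*cr(3),.140,AX); p=tool()[1]
held(p[2]-.05); held(p[2]-.05,'wrist')
E
```

```text
t 6.97 tcp [ 0.644  -0.0134  0.2197] ang 88.83 open 0.0127 ff 47.3 F [-0.1  1.3 -0.4]
to [ 0.6545 -0.006   0.14  ] units [0.188 0.258 1.992] roll -0.004
scene [6.44800e-01 3.00000e-04 9.32032e+01 7.93346e+01 3.61920e+01 1.67600e-01
 1.56000e+02]
wrist [6.45100e-01 2.88000e-02 8.87760e+01 3.02248e+01 2.82729e+01 1.65500e-01
 6.02300e+03]
wrist [ 6.44400e-01 -2.56000e-02  8.91583e+01  5.43989e+01  4.01852e+01
  1.66000e-01  4.26300e+03]
```

View pics/held_wrist.png

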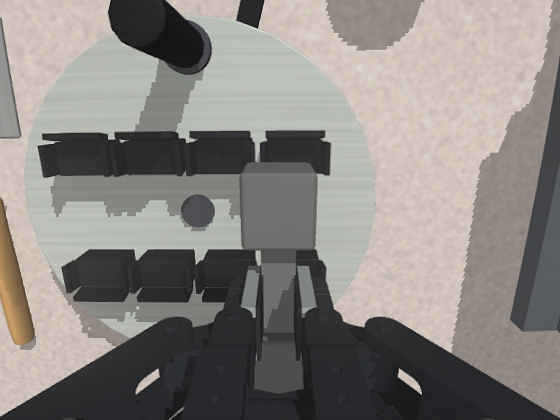

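The wrist view shows the held bar's front end (279,206) square to the saddles, with its centre about 7 mm ahead of the TCP. I'll correct for that.

Request:
arm_command(commands=[[[0,0.24,0],-0.004,1],[[0,0,0.4],0,1],[[0,0,0.4],0,1],[[0,0,0.4],0,1],[[0,0,0.15],0,1],[[0,0,0],0,1],[[0,0,0],0,1]])

```text
time: 7.65
ee_pos: [0.6546, -0.0074, 0.166]
tcp_rot: [0.709, 0.705, -0.0, -0.001]
ft_force: [-0.2, -0.1, -1.2]
opening: 0.0125
finger_force: 47.3
```

```bash
cat >> h.py <<'E'
def heldc():
    "held bar centre from its front end in the wrist view; returns (xy, angle, ztop)"
    s=snap('wrist'); W=cloud(s); _,p,a=tool(); ax=np.array([np.cos(np.radians(a)),np.sin(np.radians(a))])
    m=(abs(W[...,2]-(p[2]-.053))<.007)&(abs((W[...,:2]-p[:2])@[ax[1],-ax[0]])<.03)&((W[...,:2]-p[:2])@ax>.012)
    n,l,st,c=cv2.connectedComponentsWithStats(m.astype(np.uint8)); i=1+np.argmax(st[1:,4]); P=W[l==i]
    (cx,cy),(w,h),t=cv2.minAreaRect((P[:,:2]*1000).astype(np.float32))
    t=(t-a+45)%90-45+a; c=np.array([cx,cy])/1000; d=np.array([np.cos(np.radians(t)),np.sin(np.radians(t))])
    print('end',c.round(4),'size',round(w,1),round(h,1),'ang',round(t,2),'ztop',P[:,2].mean().round(4),'npx',st[i,4])
    b=c-d*.035; print('bar centre',b.round(4),'rel tcp',(b-p[:2]).round(4)); return b,t,P[:,2].mean()
def place(tx,ty,dz,ang):
    b,t,z=heldc(); p=tool()[1]; goto(*(p[:2]+np.array([tx,ty])-b),p[2]+dz,ang)
E
python3 - <<'E'
from h import *
rep(); place(*cr(3),0,AX)
E
```

```text
t 7.65 tcp [ 0.6546 -0.0074  0.166 ] ang 89.7 open 0.0125 ff 47.3 F [-0.2 -0.1 -1.2]
end [0.655  0.0317] size 29.9 28.2 ang 89.84 ztop 0.1119 npx 6022
bar centre [ 0.6549 -0.0033] rel tcp [-0.0003  0.0047]
to [ 0.6548 -0.0107  0.1669] units [-0.069 -0.009 -0.   ] roll 0.006
```

Request:
arm_command(commands=[[[-0.07,-0.01,0],0.006,1],[[0,0,0.2],0,1],[[0,0,0.2],0,1],[[0,0,0.14],0,1],[[0,0,0],0,1],[[0,0,0],0,0.65],[[0,0,0],0,0.65],[[0,0,0],0,0.65],[[0,0,-0.4],0,0.65],[[0,0,-0.8],0,0.65],[[0,0,-0.8],0,0.65],[[0,0,-0.8],0,0.65],[[0.3,0,-0.5],0,0.65],[[0.7,-0.2,0],0,0.65],[[0.7,-0.2,0],0,0.65],[[0,0,0],0,0.65],[[0,0,0],0,0.65],[[0,0,0],0,0.65]])

```text
time: 9.2
ee_pos: [0.6394, 0.0563, 0.2768]
tcp_rot: [0.713, 0.701, -0.0, 0.0]
ft_force: [-0.6, -0.6, -0.4]
opening: 0.03
finger_force: 0.0
```

```bash
cat >> h.py <<'E'
def seated(cam='wrist',save=None):
    s=snap(cam,save); W=cloud(s)
    for b in bars(W,0.089,lambda W:(np.hypot(W[...,0]-.585,W[...,1]+.005)<.12)):
        if b[3]>60: print('seated',np.round(b[:6],4))
E
python3 - <<'E'
from h import *
rep(); seated(); look('wrist'); seated('scene'); look(); goto(.5448,.3378,.2,86.1); [print(k,cr(k).round(4)) for k in range(4)]
E
```

```text
t 9.2 tcp [0.6394 0.0563 0.2768] ang 89.08 open 0.03 ff 0.0 F [-0.6 -0.6 -0.4]
seated [ 6.541000e-01 -7.500000e-03  8.915740e+01  1.003101e+02  2.799780e+01
  8.840000e-02]
seated [ 6.55100e-01 -7.60000e-03  9.26762e+01  9.95369e+01  2.79912e+01
  8.94000e-02]
bar [  0.4185   0.3245  89.2061 102.9809  30.6351]
bar [  0.4792   0.3453  91.3097 102.1688  28.4343]
bar [  0.5456   0.3382  86.1849 101.9745  30.1873]
to [0.5448 0.3378 0.2   ] units [ 7.037 -2.509  1.917] roll 0.031
0 [ 0.5165 -0.004 ]
1 [ 0.5625 -0.0047]
2 [ 0.6085 -0.0053]
3 [ 0.6545 -0.006 ]
```

Request:
arm_command(commands=[[[0.7,-0.25,0],0,0.5],[[0.7,-0.25,0],0,0.5],[[0.7,-0.25,0],0,0.5],[[0.7,-0.25,0],0,0.5],[[0.7,-0.25,0.32],0,0.5],[[0.7,-0.25,0.32],0,0.5],[[0.7,-0.25,0.32],0,0.5],[[0.7,-0.25,0.32],0,0.5],[[0.7,-0.25,0.32],0,0.5],[[0.7,-0.25,0.32],0,0.5],[[0,0,0],0.031,0.5],[[0,0,0],0,0.5],[[0,0,0],0,0.5],[[0,0,0],0,0.5]])

```text
time: 10.57
ee_pos: [0.5458, 0.3357, 0.2004]
tcp_rot: [0.731, 0.683, 0.0, 0.001]
ft_force: [0.9, -0.5, 0.2]
opening: 0.0427
finger_force: 0.0
```

```bash
python3 - <<'E'
from h import *
rep(); goto(.5448,.3378,.080,86.1); look('wrist')
E
```

```text
t 10.57 tcp [0.5458 0.3357 0.2004] ang 86.1 open 0.0427 ff 0.0 F [ 0.9 -0.5  0.2]
to [0.5448 0.3378 0.08  ] units [ 0.05  -0.029  3.011] roll -0.0
bar [ 0.4785  0.3454 90.4113 99.7622 28.7215]
bar [ 0.5447  0.3379 86.0105 99.9537 28.0168]
bar [ 0.4182  0.3252 88.3634 99.704  29.1474]
```

Request:
arm_command(commands=[[[0.05,-0.03,0.3],0,0.5],[[0,0,0.6],0,0.5],[[0,0,0.6],0,0.5],[[0,0,0.6],0,0.5],[[0,0,0.5],0,0.5],[[0,0,0.3],0,0.5],[[0,0,0.1],0,0.5],[[0,0,0],0,0.5],[[0,0,0],0,0.5],[[0,0,0],0,1],[[0,0,0],0,1],[[0,0,0],0,1],[[0,0,0],0,1],[[0,0,-0.3],0,1],[[0,0,-0.8],0,1],[[0,0,-0.9],0,1],[[0,0,-0.9],0,1],[[0,0,-0.9],0,1],[[0,0,0],0,1],[[0,0,0],0,1]])

```text
time: 12.28
ee_pos: [0.5447, 0.3409, 0.2359]
tcp_rot: [0.73, 0.684, 0.004, 0.0]
ft_force: [-0.4, 0.2, -1.0]
opening: 0.0128
finger_force: 46.2
```

```bash
python3 - <<'E'
from h import *
rep(); goto(*cr(2),.225,AX)
E
```

```text
t 12.28 tcp [0.5447 0.3409 0.2359] ang 86.24 open 0.0128 ff 46.2 F [-0.4  0.2 -1. ]
to [ 0.6085 -0.0053  0.225 ] units [-8.532  2.16   0.274] roll -0.032
```

Request:
arm_command(commands=[[[0,0,0],-0.032,1],[[-0.787,0.145,0],0,1],[[-0.787,0.145,0],0,1],[[-0.787,0.145,0],0,1],[[-0.787,0.145,0],0,1],[[-0.787,0.145,0],0,1],[[-0.787,0.145,0],0,1],[[-0.787,0.145,0],0,1],[[-0.787,0.145,0],0,1],[[-0.787,0.145,0],0,1],[[-0.787,0.145,0],0,1],[[-0.787,0.145,0],0,1],[[0,0,0],0,1],[[0,0,0.6],0,1],[[0,0,0.6],0,1],[[0,0,0.4],0,1],[[0,0,0],0,1],[[0,0,0],0,1],[[0,0,0],0,1]])

```text
time: 13.87
ee_pos: [0.6016, -0.0071, 0.168]
tcp_rot: [0.712, 0.702, -0.0, -0.0]
ft_force: [0.4, 0.4, -0.6]
opening: 0.0125
finger_force: 46.2
```

```bash
python3 - <<'E'
from h import *
rep(); place(*cr(2),0,AX)
E
```

```text
t 13.87 tcp [ 0.6016 -0.0071  0.168 ] ang 89.13 open 0.0125 ff 46.2 F [ 0.4  0.4 -0.6]
end [0.6023 0.0225] size 35.3 28.2 ang 89.3 ztop 0.1157 npx 6204
bar centre [ 0.6019 -0.0124] rel tcp [-0.0003 -0.0053]
to [ 0.6088 -0.      0.1688] units [ 0.18   0.162 -0.   ] roll -0.0
```

Request:
arm_command(commands=[[[0.1,0.165,0],0,1],[[0,0,0],0,1],[[0,0,0.2],0,1],[[0,0,0.2],0,1],[[0,0,0.2],0,1],[[0,0,0.06],0,1],[[0,0,0],0,1],[[0,0,0],0,0.65],[[0,0,0],0,0.65],[[0,0,0],0,0.65],[[0,0,-0.4],0,0.65],[[0,0,-0.8],0,0.65],[[0,0,-0.8],0,0.65],[[0,0,-0.8],0,0.65],[[0.3,0,-0.5],0,0.65],[[0.7,-0.2,0],0,0.65],[[0.7,-0.2,0],0,0.65],[[0,0,0],0,0.65],[[0,0,0],0,0.65],[[0,0,0],0,0.65]])

```text
time: 15.58
ee_pos: [0.5932, 0.0649, 0.2733]
tcp_rot: [0.712, 0.702, -0.0, 0.0]
ft_force: [0.2, -0.2, 0.3]
opening: 0.0298
finger_force: 0.0
```

```bash
python3 - <<'E'
s=open('h.py').read()
s=s.replace("b=c-d*.035;","f=P[:,:2]@d; e=np.percentile(f,99.7); b=c+d*(e-c@d-.05);")
open('h.py','w').write(s)
E
python3 - <<'E'
from h import *
rep(); seated(); look(); goto(.4785,.3454,.2,90.5)
E
```

```text
t 15.58 tcp [0.5932 0.0649 0.2733] ang 89.16 open 0.0298 ff 0.0 F [ 0.2 -0.2  0.3]
seated [ 6.081000e-01 -5.800000e-03  8.878890e+01  1.002015e+02  2.770910e+01
  8.840000e-02]
seated [6.54000e-01 9.60000e-03 8.92760e+01 6.58705e+01 2.76223e+01 8.83000e-02]
bar [  0.4188   0.3253  88.3038 101.6353  28.8667]
bar [  0.4788   0.3455  91.5023 101.9685  31.2106]
to [0.4785 0.3454 0.2   ] units [ 7.002 -2.995  1.833] roll -0.017
```

Request:
arm_command(commands=[[[0.7,-0.3,0],0,0.5],[[0.7,-0.3,0],0,0.5],[[0.7,-0.3,0],0,0.5],[[0.7,-0.3,0],0,0.5],[[0.7,-0.3,0.3],0,0.5],[[0.7,-0.3,0.3],0,0.5],[[0.7,-0.3,0.3],0,0.5],[[0.7,-0.3,0.3],0,0.5],[[0.7,-0.3,0.3],0,0.5],[[0.7,-0.3,0.3],0,0.5],[[0,0,0],-0.017,0.5],[[0,0,0],0,0.5],[[0,0,0],0,0.5],[[0,0,0],0,0.5]])

```text
time: 16.85
ee_pos: [0.4795, 0.3444, 0.2019]
tcp_rot: [0.705, 0.71, 0.0, 0.001]
ft_force: [0.9, 0.4, -0.0]
opening: 0.0424
finger_force: 0.0
```

```bash
python3 - <<'E'
from h import *
rep(); goto(.4785,.3454,.080,90.5); look('wrist')
E
```

```text
t 16.85 tcp [0.4795 0.3444 0.2019] ang 90.39 open 0.0424 ff 0.0 F [ 0.9  0.4 -0. ]
to [0.4785 0.3454 0.08  ] units [ 0.026 -0.025  3.049] roll -0.001
bar [  0.4784   0.3455  90.6428 100.3789  28.1048]
bar [  0.4178   0.3254  88.3417 100.1878  28.6049]
```

Request:
arm_command(commands=[[[0.03,-0.03,0.3],0,0.5],[[0,0,0.6],0,0.5],[[0,0,0.6],0,0.5],[[0,0,0.6],0,0.5],[[0,0,0.5],0,0.5],[[0,0,0.3],0,0.5],[[0,0,0.14],0,0.5],[[0,0,0],0,0.5],[[0,0,0],0,0.5],[[0,0,0],0,1],[[0,0,0],0,1],[[0,0,0],0,1],[[0,0,0],0,1],[[0,0,-0.3],0,1],[[0,0,-0.8],0,1],[[0,0,-0.9],0,1],[[0,0,-0.9],0,1],[[0,0,-0.9],0,1],[[0,0,0],0,1],[[0,0,0],0,1]])

```text
time: 18.57
ee_pos: [0.4778, 0.349, 0.2357]
tcp_rot: [0.703, 0.711, 0.003, -0.0]
ft_force: [-0.6, 0.5, -1.1]
opening: 0.0128
finger_force: 46.0
```

```bash
python3 - <<'E'
from h import *
rep(); goto(*cr(1),.168,AX)
E
```

```text
t 18.57 tcp [0.4778 0.349  0.2357] ang 90.65 open 0.0128 ff 46.0 F [-0.6  0.5 -1.1]
to [ 0.5625 -0.0047  0.168 ] units [-8.864  2.017  1.691] roll 0.017
```

Request:
arm_command(commands=[[[0,0,0],0.017,1],[[-0.8,0.205,0],0,1],[[-0.8,0.205,0],0,1],[[-0.8,0.205,0],0,1],[[-0.8,0.205,0],0,1],[[-0.8,0.205,0],0,1],[[-0.8,0.205,0],0,1],[[-0.8,0.205,0],0,1],[[-0.8,0.205,0],0,1],[[-0.8,0.205,0],0,1],[[-0.8,0.205,0],0,1],[[-0.8,0.205,0],0,1],[[0,0,0],0,1],[[0,0,0.6],0,1],[[0,0,0.6],0,1],[[0,0,0.4],0,1],[[0,0,0],0,1],[[0,0,0],0,1],[[0,0,0],0,1]])

```text
time: 20.15
ee_pos: [0.5611, -0.0053, 0.1677]
tcp_rot: [0.713, 0.702, -0.0, -0.0]
ft_force: [0.4, 0.8, -1.0]
opening: 0.0127
finger_force: 45.9
```

```bash
python3 - <<'E'
from h import *
rep(); place(*cr(1),0,AX)
E
```

```text
t 20.15 tcp [ 0.5611 -0.0053  0.1677] ang 89.11 open 0.0127 ff 45.9 F [ 0.4  0.8 -1. ]
end [0.5618 0.0242] size 34.9 28.2 ang 89.21 ztop 0.1156 npx 6241
bar centre [ 0.5613 -0.0085] rel tcp [-0.0004 -0.0032]
to [ 0.5629 -0.0015  0.1685] units [ 0.097  0.027 -0.   ] roll -0.0
```

Request:
arm_command(commands=[[[0.085,0.027,0],0,1],[[0,0,0],0,1],[[0,0,0.2],0,1],[[0,0,0.2],0,1],[[0,0,0.2],0,1],[[0,0,0.06],0,1],[[0,0,0],0,1],[[0,0,0],0,0.65],[[0,0,0],0,0.65],[[0,0,0],0,0.65],[[0,0,-0.4],0,0.65],[[0,0,-0.8],0,0.65],[[0,0,-0.8],0,0.65],[[0,0,-0.8],0,0.65],[[0.3,0,-0.5],0,0.65],[[0.7,-0.2,0],0,0.65],[[0.7,-0.2,0],0,0.65],[[0,0,0],0,0.65],[[0,0,0],0,0.65],[[0,0,0],0,0.65]])

```text
time: 21.87
ee_pos: [0.5473, 0.0659, 0.2734]
tcp_rot: [0.712, 0.702, -0.0, 0.0]
ft_force: [-0.7, -0.2, 0.1]
opening: 0.0296
finger_force: 0.0
```

```bash
python3 - <<'E'
from h import *
rep(); seated(); look(); goto(.4179,.3254,.2,88.4)
E
```

```text
t 21.87 tcp [0.5473 0.0659 0.2734] ang 89.15 open 0.0296 ff 0.0 F [-0.7 -0.2  0.1]
seated [ 5.62500e-01 -5.30000e-03  8.92533e+01  1.00790e+02  2.75005e+01
  8.84000e-02]
seated [6.08000e-01 1.18000e-02 8.91789e+01 6.49750e+01 2.77018e+01 8.84000e-02]
seated [6.53100e-01 1.20000e-03 8.85196e+01 8.24296e+01 2.83523e+01 8.77000e-02]
bar [  0.4189   0.3252  88.8474 103.5815  29.081 ]
to [0.4179 0.3254 0.2   ] units [ 6.462 -3.354  1.834] roll 0.007
```

Request:
arm_command(commands=[[[0.65,-0.335,0],0,0.5],[[0.65,-0.335,0],0,0.5],[[0.65,-0.335,0],0,0.5],[[0.65,-0.335,0],0,0.5],[[0.65,-0.335,0.3],0,0.5],[[0.65,-0.335,0.3],0,0.5],[[0.65,-0.335,0.3],0,0.5],[[0.65,-0.335,0.3],0,0.5],[[0.65,-0.335,0.3],0,0.5],[[0.62,-0.335,0.3],0,0.5],[[0,0,0],0.007,0.5],[[0,0,0],0,0.5],[[0,0,0],0,0.5],[[0,0,0],0,0.5]])

```text
time: 23.13
ee_pos: [0.419, 0.3252, 0.2019]
tcp_rot: [0.718, 0.696, 0.0, 0.001]
ft_force: [-0.2, -0.5, -0.2]
opening: 0.0422
finger_force: 0.0
```

```bash
python3 - <<'E'
from h import *
rep(); goto(.4179,.3254,.080,88.4); look('wrist')
E
```

```text
t 23.13 tcp [0.419  0.3252 0.2019] ang 88.29 open 0.0422 ff 0.0 F [-0.2 -0.5 -0.2]
to [0.4179 0.3254 0.08  ] units [ 3.000e-03 -2.800e-02  3.046e+00] roll -0.001
bar [ 0.418   0.3254 88.5976 99.55   27.9985]
```

Request:
arm_command(commands=[[[0,-0.03,0.3],0,0.5],[[0,0,0.6],0,0.5],[[0,0,0.6],0,0.5],[[0,0,0.6],0,0.5],[[0,0,0.5],0,0.5],[[0,0,0.3],0,0.5],[[0,0,0.14],0,0.5],[[0,0,0],0,0.5],[[0,0,0],0,0.5],[[0,0,0],0,1],[[0,0,0],0,1],[[0,0,0],0,1],[[0,0,0],0,1],[[0,0,-0.3],0,1],[[0,0,-0.8],0,1],[[0,0,-0.9],0,1],[[0,0,-0.9],0,1],[[0,0,-0.9],0,1],[[0,0,0],0,1],[[0,0,0],0,1]])

```text
time: 24.85
ee_pos: [0.4174, 0.3282, 0.2353]
tcp_rot: [0.716, 0.698, 0.003, -0.0]
ft_force: [-0.7, 0.4, -0.8]
opening: 0.0128
finger_force: 45.6
```

```bash
python3 - <<'E'
from h import *
rep(); goto(*cr(0),.168,AX)
E
```

```text
t 24.85 tcp [0.4174 0.3282 0.2353] ang 88.5 open 0.0128 ff 45.6 F [-0.7  0.4 -0.8]
to [ 0.5165 -0.004   0.168 ] units [-8.237  2.695  1.682] roll -0.007
```

Request:
arm_command(commands=[[[0,0,0],-0.007,1],[[-0.75,0.236,0],0,1],[[-0.75,0.236,0],0,1],[[-0.75,0.236,0],0,1],[[-0.75,0.236,0],0,1],[[-0.75,0.236,0],0,1],[[-0.75,0.236,0],0,1],[[-0.75,0.236,0],0,1],[[-0.75,0.236,0],0,1],[[-0.75,0.236,0],0,1],[[-0.75,0.236,0],0,1],[[-0.75,0.236,0],0,1],[[0,0,0],0,1],[[0,0,0.6],0,1],[[0,0,0.6],0,1],[[0,0,0.4],0,1],[[0,0,0],0,1],[[0,0,0],0,1],[[0,0,0],0,1]])

```text
time: 26.43
ee_pos: [0.5148, -0.0044, 0.1678]
tcp_rot: [0.712, 0.702, -0.0, -0.0]
ft_force: [-0.4, -0.4, 0.3]
opening: 0.0129
finger_force: 45.6
```

```bash
python3 - <<'E'
from h import *
rep(); place(*cr(0),0,AX)
E
```

```text
t 26.43 tcp [ 0.5148 -0.0044  0.1678] ang 89.14 open 0.0129 ff 45.6 F [-0.4 -0.4  0.3]
end [0.5155 0.0254] size 35.4 28.1 ang 88.91 ztop 0.1157 npx 6307
bar centre [ 0.5149 -0.0071] rel tcp [-0.0005 -0.0027]
to [ 0.517  -0.0012  0.1685] units [ 0.08  0.04 -0.  ] roll -0.0
```

Place it, then rise high enough to see all four seats.

Request:
arm_command(commands=[[[0.06,0.04,0],0,1],[[0,0,0],0,1],[[0,0,0.2],0,1],[[0,0,0.2],0,1],[[0,0,0.2],0,1],[[0,0,0.06],0,1],[[0,0,0],0,1],[[0,0,0],0,0.65],[[0,0,0],0,0.65],[[0,0,0],0,0.65],[[0,0,-0.4],0,0.65],[[0,0,-0.8],0,0.65],[[0,0,-0.8],0,0.65],[[0,0,-0.8],0,0.65],[[0.7,0.4,-0.5],0,0.3],[[0.8,0.5,0],0,0.3],[[0.8,0.5,0],0,0.3],[[0.3,0.3,0],0,0.3],[[0,0,0],0,0.3],[[0,0,0],0,0.3]])

```text
time: 28.15
ee_pos: [0.5863, 0.1022, 0.2731]
tcp_rot: [0.712, 0.703, -0.0, 0.0]
ft_force: [-0.7, -0.5, 0.2]
opening: 0.0594
finger_force: 0.0
```

```bash
cat >> h.py <<'E'
def post(cam='wrist'):
    W=cloud(snap(cam)); m=(W[...,2]>0.117)&(W[...,2]<0.14)&(np.hypot(W[...,0]-.5855,W[...,1]+.005)<.14)
    n,l,st,c=cv2.connectedComponentsWithStats(m.astype(np.uint8)); i=1+np.argmax(st[1:,4])
    P=W[l==i]; q=cv2.minEnclosingCircle((P[:,:2]*1000).astype(np.float32)); d=np.array(q[0])/1000-H
    print(cam,'post',np.round(q[0],1),round(q[1],1),'ang',np.degrees(np.arctan2(d[1],d[0])).round(2),'r',np.hypot(*d).round(4))
E
python3 - <<'E'
from h import *
rep(); seated(); seated('scene','s2'); seated('side'); post(); post('scene'); goto(.5872,.1043,.2)
E
```

```text
t 28.15 tcp [0.5863 0.1022 0.2731] ang 89.29 open 0.0594 ff 0.0 F [-0.7 -0.5  0.2]
seated [ 5.620000e-01 -4.900000e-03  8.904530e+01  1.009412e+02  2.823750e+01
  8.840000e-02]
seated [ 6.078000e-01 -6.100000e-03  8.871830e+01  1.005897e+02  2.819560e+01
  8.840000e-02]
seated [ 6.124000e-01 -7.400000e-03  9.162790e+01  1.052761e+02  2.755020e+01
  8.950000e-02]
seated [ 6.540000e-01 -7.100000e-03  8.871130e+01  1.010286e+02  2.613410e+01
  9.000000e-02]
seated [ 6.522000e-01 -9.600000e-03  9.065830e+01  1.118207e+02  3.429560e+01
  8.840000e-02]
seated [ 6.063000e-01 -8.900000e-03  8.995020e+01  1.120006e+02  3.418130e+01
  8.900000e-02]
seated [ 5.606000e-01 -7.600000e-03  9.129500e+01  1.056593e+02  3.727130e+01
  8.880000e-02]
seated [ 5.166000e-01 -8.400000e-03  8.807930e+01  1.095408e+02  3.435970e+01
  8.810000e-02]
wrist post [587.2 104.9] 12.9 ang 89.11 r 0.1099
scene post [589.1 103.6] 13.1 ang 88.12 r 0.1087
to [0.5872 0.1043 0.2   ] units [0.133 0.038 1.835] roll 0
```

All four bars are seated (z agrees and centres are within 2 mm). Now I'll grip the crank.

Request:
arm_command(commands=[[[0.07,0.02,0.3],0.003,0.3],[[0,0,0.6],0,0.3],[[0,0,0.6],0,0.3],[[0,0,0.6],0,0.3],[[0,0,0.5],0,0.3],[[0,0,0.2],0,0.3],[[0,0,0],0,0.3],[[0,0,0],0,0.3],[[0,0,0],0,1],[[0,0,0],0,1],[[0,0,0],0,1],[[0,0,0],0,1],[[0,0,0],0,1],[[0,0,0],0,1]], newtons=60)

```text
time: 29.57
ee_pos: [0.5881, 0.1039, 0.1631]
tcp_rot: [0.714, 0.7, 0.001, 0.001]
ft_force: [-0.3, -0.4, 5.1]
opening: 0.0251
finger_force: 59.1
```

```bash
cat > circ.py <<'E'
from h import *
import sys
n=int(sys.argv[1]); st=float(sys.argv[2]); R=.1095
s,p,a=tool(); rep(); d=p[:2]-H; t0=np.degrees(np.arctan2(d[1],d[0])); print('crank ang',t0.round(2),'r',np.hypot(*d).round(4))
c,q=np.cos(np.radians(a)),np.sin(np.radians(a)); cur=p[:2].copy()
for i in range(1,n+1):
    t=np.radians(t0+st*i); tg=H+R*np.array([np.cos(t),np.sin(t)]); v=(tg-cur)/.04
    cur+= .04*np.round([v[0],v[1]],3)
    print('[[%.2f,%.2f,0],0,1]'%(v[0]*c+v[1]*q,v[0]*q-v[1]*c),end=', ')
print()
E
python3 circ.py 18 6
```

```text
t 29.57 tcp [0.5881 0.1039 0.1631] ang 88.86 open 0.0251 ff 59.1 F [-0.3 -0.4  5.1]
crank ang 88.64 r 0.1089
[[0.00,-0.29,0],0,1], [[-0.04,-0.28,0],0,1], [[-0.07,-0.28,0],0,1], [[-0.10,-0.27,0],0,1], [[-0.13,-0.26,0],0,1], [[-0.16,-0.24,0],0,1], [[-0.18,-0.22,0],0,1], [[-0.20,-0.20,0],0,1], [[-0.22,-0.18,0],0,1], [[-0.24,-0.16,0],0,1], [[-0.25,-0.13,0],0,1], [[-0.27,-0.10,0],0,1], [[-0.28,-0.08,0],0,1], [[-0.28,-0.05,0],0,1], [[-0.29,-0.02,0],0,1], [[-0.29,0.01,0],0,1], [[-0.28,0.04,0],0,1], [[-0.28,0.07,0],0,1],
```

Request:
arm_command(commands=[[[0.0,-0.15,0],0,1],[[0.0,-0.14,0],0,1],[[-0.04,-0.28,0],0,1],[[-0.07,-0.28,0],0,1],[[-0.1,-0.27,0],0,1],[[-0.13,-0.26,0],0,1],[[-0.16,-0.24,0],0,1],[[-0.18,-0.22,0],0,1],[[-0.2,-0.2,0],0,1],[[-0.22,-0.18,0],0,1],[[-0.24,-0.16,0],0,1],[[-0.25,-0.13,0],0,1],[[-0.27,-0.1,0],0,1],[[-0.28,-0.08,0],0,1],[[-0.28,-0.05,0],0,1],[[-0.29,-0.02,0],0,1],[[-0.29,0.01,0],0,1],[[0,0,0],0,1],[[0,0,0],0,1],[[0,0,0],0,1]])

```text
time: 31.23
ee_pos: [0.4765, -0.0141, 0.163]
tcp_rot: [0.714, 0.7, 0.002, 0.001]
ft_force: [2.3, -0.2, 8.3]
opening: 0.0249
finger_force: 60.4
```

```bash
python3 circ.py 18 6; python3 -c "
from h import *
seated('scene','s3'); post('scene')"
```

```text
t 31.23 tcp [ 0.4765 -0.0141  0.163 ] ang 88.82 open 0.0249 ff 60.4 F [ 2.3 -0.2  8.3]
crank ang -175.21 r 0.1094
[[-0.28,0.04,0],0,1], [[-0.28,0.07,0],0,1], [[-0.27,0.10,0],0,1], [[-0.26,0.13,0],0,1], [[-0.24,0.16,0],0,1], [[-0.22,0.18,0],0,1], [[-0.20,0.20,0],0,1], [[-0.18,0.22,0],0,1], [[-0.16,0.24,0],0,1], [[-0.13,0.26,0],0,1], [[-0.10,0.27,0],0,1], [[-0.07,0.28,0],0,1], [[-0.04,0.28,0],0,1], [[-0.02,0.29,0],0,1], [[0.01,0.29,0],0,1], [[0.04,0.28,0],0,1], [[0.07,0.28,0],0,1], [[0.10,0.27,0],0,1], 
seated [ 5.90800e-01 -7.57000e-02  5.20690e+00  1.04292e+02  3.18579e+01
  8.91000e-02]
seated [ 5.904000e-01 -2.900000e-02  4.578700e+00  1.006313e+02  3.171670e+01
  8.930000e-02]
seated [5.875000e-01 1.670000e-02 4.429400e+00 1.014546e+02 3.102890e+01
 8.950000e-02]
seated [5.851000e-01 6.220000e-02 1.784888e+02 9.959920e+01 3.822700e+01
 8.950000e-02]
scene post [479.4  -7.9] 27.5 ang -178.45 r 0.1062
```

View pics/s3.png

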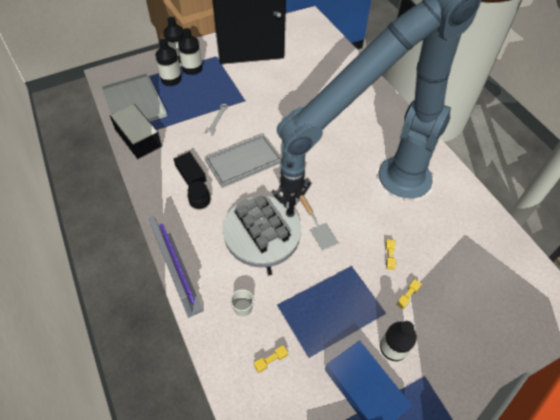

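The view shows the grip being carried round at (290,208), with all four bars still in their cradles at (262,222).

Request:
arm_command(commands=[[[-0.28,0.04,0],0,1],[[-0.28,0.07,0],0,1],[[-0.27,0.1,0],0,1],[[-0.26,0.13,0],0,1],[[-0.24,0.16,0],0,1],[[-0.22,0.18,0],0,1],[[-0.2,0.2,0],0,1],[[-0.18,0.22,0],0,1],[[-0.16,0.24,0],0,1],[[-0.13,0.26,0],0,1],[[-0.1,0.27,0],0,1],[[-0.07,0.28,0],0,1],[[-0.04,0.28,0],0,1],[[-0.02,0.29,0],0,1],[[0.01,0.29,0],0,1],[[0.04,0.28,0],0,1],[[0.07,0.28,0],0,1],[[0,0,0],0,1],[[0,0,0],0,1],[[0,0,0],0,1]])

```text
time: 33.0
ee_pos: [0.6172, -0.1093, 0.1632]
tcp_rot: [0.714, 0.7, 0.001, 0.001]
ft_force: [1.5, -0.8, 7.0]
opening: 0.025
finger_force: 60.5
```

```bash
python3 circ.py 18 6; python3 -c "
from h import *
seated('scene')"
```

```text
t 33.0 tcp [ 0.6172 -0.1093  0.1632] ang 88.9 open 0.025 ff 60.5 F [ 1.5 -0.8  7. ]
crank ang -73.07 r 0.109
[[0.09,0.27,0],0,1], [[0.13,0.26,0],0,1], [[0.16,0.24,0],0,1], [[0.18,0.22,0],0,1], [[0.20,0.20,0],0,1], [[0.22,0.18,0],0,1], [[0.24,0.16,0],0,1], [[0.26,0.13,0],0,1], [[0.27,0.10,0],0,1], [[0.28,0.07,0],0,1], [[0.28,0.04,0],0,1], [[0.29,0.02,0],0,1], [[0.29,-0.02,0],0,1], [[0.28,-0.05,0],0,1], [[0.28,-0.07,0],0,1], [[0.27,-0.10,0],0,1], [[0.25,-0.13,0],0,1], [[0.24,-0.16,0],0,1], 
seated [ 5.226000e-01 -2.260000e-02  1.075742e+02  1.023993e+02  3.019010e+01
  9.020000e-02]
seated [ 5.662000e-01 -1.140000e-02  1.055725e+02  1.053461e+02  3.083670e+01
  8.950000e-02]
seated [6.100000e-01 2.400000e-03 1.073554e+02 1.011949e+02 2.932990e+01
 8.930000e-02]
seated [6.524000e-01 1.700000e-02 1.052311e+02 1.001501e+02 2.809920e+01
 8.970000e-02]
```

Request:
arm_command(commands=[[[0.09,0.27,0],0,1],[[0.13,0.26,0],0,1],[[0.16,0.24,0],0,1],[[0.18,0.22,0],0,1],[[0.2,0.2,0],0,1],[[0.22,0.18,0],0,1],[[0.24,0.16,0],0,1],[[0.26,0.13,0],0,1],[[0.27,0.1,0],0,1],[[0.28,0.07,0],0,1],[[0.28,0.04,0],0,1],[[0.29,0.02,0],0,1],[[0.29,-0.02,0],0,1],[[0.28,-0.05,0],0,1],[[0.28,-0.07,0],0,1],[[0.27,-0.1,0],0,1],[[0.25,-0.13,0],0,1],[[0,0,0],0,1],[[0,0,0],0,1],[[0,0,0],0,1]])

```text
time: 34.72
ee_pos: [0.6798, 0.0493, 0.1632]
tcp_rot: [0.714, 0.701, 0.001, -0.0]
ft_force: [-1.0, 1.1, 8.0]
opening: 0.0246
finger_force: 60.5
```

```bash
python3 circ.py 18 5.5; python3 -c "
from h import *
seated('scene')"
```

```text
t 34.72 tcp [0.6798 0.0493 0.1632] ang 88.94 open 0.0246 ff 60.5 F [-1.   1.1  8. ]
crank ang 29.95 r 0.1088
[[0.23,-0.13,0],0,1], [[0.20,-0.17,0],0,1], [[0.19,-0.18,0],0,1], [[0.17,-0.20,0],0,1], [[0.15,-0.22,0],0,1], [[0.13,-0.23,0],0,1], [[0.10,-0.24,0],0,1], [[0.08,-0.25,0],0,1], [[0.06,-0.26,0],0,1], [[0.03,-0.26,0],0,1], [[0.01,-0.26,0],0,1], [[-0.02,-0.26,0],0,1], [[-0.04,-0.26,0],0,1], [[-0.07,-0.25,0],0,1], [[-0.09,-0.25,0],0,1], [[-0.12,-0.24,0],0,1], [[-0.14,-0.22,0],0,1], [[-0.16,-0.21,0],0,1], 
seated [5.735000e-01 1.460000e-02 2.971150e+01 1.023515e+02 2.846730e+01
 8.940000e-02]
seated [5.514000e-01 5.410000e-02 3.030130e+01 1.044245e+02 2.895820e+01
 8.960000e-02]
```

Request:
arm_command(commands=[[[0.23,-0.13,0],0,1],[[0.2,-0.17,0],0,1],[[0.19,-0.18,0],0,1],[[0.17,-0.2,0],0,1],[[0.15,-0.22,0],0,1],[[0.13,-0.23,0],0,1],[[0.1,-0.24,0],0,1],[[0.08,-0.25,0],0,1],[[0.06,-0.26,0],0,1],[[0.03,-0.26,0],0,1],[[0.01,-0.26,0],0,1],[[0,0,0],0,1],[[0,0,0],0,1],[[0,0,0],0,1]])

```text
time: 35.93
ee_pos: [0.5845, 0.1039, 0.1631]
tcp_rot: [0.714, 0.7, 0.001, -0.0]
ft_force: [-0.8, -0.8, 10.3]
opening: 0.0251
finger_force: 60.8
```

```bash
python3 circ.py 12 2
```

```text
t 35.93 tcp [0.5845 0.1039 0.1631] ang 88.88 open 0.0251 ff 60.8 F [-0.8 -0.8 10.3]
crank ang 90.53 r 0.1089
[[0.01,-0.10,0],0,1], [[-0.01,-0.09,0],0,1], [[-0.01,-0.09,0],0,1], [[-0.01,-0.09,0],0,1], [[-0.02,-0.09,0],0,1], [[-0.02,-0.09,0],0,1], [[-0.02,-0.09,0],0,1], [[-0.03,-0.09,0],0,1], [[-0.03,-0.09,0],0,1], [[-0.03,-0.09,0],0,1], [[-0.04,-0.09,0],0,1], [[-0.04,-0.09,0],0,1],
```

Request:
arm_command(commands=[[[0,-0.1,0],0,1],[[-0.01,-0.09,0],0,1],[[-0.01,-0.09,0],0,1],[[-0.01,-0.09,0],0,1],[[0,0,0],0,1],[[0,0,0],0,1]])

```text
time: 36.43
ee_pos: [0.5704, 0.1029, 0.1631]
tcp_rot: [0.714, 0.7, 0.001, 0.001]
ft_force: [0.5, -0.1, 9.6]
opening: 0.0246
finger_force: 60.6
```

```bash
python3 circ.py 10 2
```

```text
t 36.43 tcp [0.5704 0.1029 0.1631] ang 88.87 open 0.0246 ff 60.6 F [ 0.5 -0.1  9.6]
crank ang 97.98 r 0.109
[[-0.00,-0.10,0],0,1], [[-0.02,-0.09,0],0,1], [[-0.02,-0.09,0],0,1], [[-0.03,-0.09,0],0,1], [[-0.03,-0.09,0],0,1], [[-0.03,-0.09,0],0,1], [[-0.04,-0.09,0],0,1], [[-0.04,-0.09,0],0,1], [[-0.04,-0.09,0],0,1], [[-0.04,-0.08,0],0,1],
```

Request:
arm_command(commands=[[[-0.01,-0.09,0],0,1],[[-0.02,-0.09,0],0,1],[[-0.02,-0.09,0],0,1],[[0,0,0],0,1],[[0,0,0],0,1]])

```text
time: 36.85
ee_pos: [0.568, 0.1028, 0.1634]
tcp_rot: [0.714, 0.7, 0.01, 0.009]
ft_force: [24.3, 0.9, -13.6]
opening: 0.025
finger_force: 60.6
```

```bash
python3 circ.py 10 2
```

```text
t 36.85 tcp [0.568  0.1028 0.1634] ang 88.9 open 0.025 ff 60.6 F [ 24.3   0.9 -13.6]
crank ang 99.22 r 0.1092
[[-0.01,-0.10,0],0,1], [[-0.02,-0.09,0],0,1], [[-0.03,-0.09,0],0,1], [[-0.03,-0.09,0],0,1], [[-0.03,-0.09,0],0,1], [[-0.04,-0.09,0],0,1], [[-0.04,-0.09,0],0,1], [[-0.04,-0.09,0],0,1], [[-0.04,-0.08,0],0,1], [[-0.05,-0.08,0],0,1],
```

The force step (24 N) at 99.2° means the crank has met its end stop. I'll hold briefly, ease off, release and look.

Request:
arm_command(commands=[[[0,0,0],0,1],[[0,0,0],0,1],[[0,0,0],0,1],[[0,0.12,0],0,1],[[0,0.05,0],0,1],[[0,0,0],0,0.3],[[0,0,0],0,0.3],[[0,0,0],0,0.3],[[0,0,0],0,0.3],[[0,0,-0.3],0,0.3],[[0,0,-0.8],0,0.3],[[0,0,-0.8],0,0.3],[[0,0,-0.8],0,0.3],[[0,0,-0.8],0,0.3],[[0,0,-0.5],0,0.3],[[0,0,0],0,0.3],[[0,0,0],0,0.3],[[0,0,0],0,0.3]])

```text
time: 38.35
ee_pos: [0.5649, 0.1004, 0.321]
tcp_rot: [0.714, 0.7, -0.001, -0.001]
ft_force: [-0.1, 0.9, 1.0]
opening: 0.0599
finger_force: 0.0
```

```bash
python3 - <<'E'
from h import *
rep(); seated('wrist','w3'); post(); post('scene'); seated('scene')
W=cloud(dict(np.load('/tmp/scene.npz')))
m=(W[...,2]>.013)&(W[...,2]<.03)&(abs(W[...,0]-.5)<.22)&(W[...,1]<-.2)&(W[...,1]>-.5)
n,l,st,c=cv2.connectedComponentsWithStats(m.astype(np.uint8))
for i in range(1,n):
    if st[i,4]>60: print('tray?',st[i],cv2.minAreaRect((W[l==i][:,:2]*1000).astype(np.float32)))
E
```

```text
t 38.35 tcp [0.5649 0.1004 0.321 ] ang 88.86 open 0.0599 ff 0.0 F [-0.1  0.9  1. ]
seated [ 6.077000e-01 -2.600000e-03  9.709140e+01  1.002295e+02  2.839640e+01
  8.830000e-02]
seated [ 5.625000e-01 -8.500000e-03  9.785360e+01  1.011974e+02  2.823630e+01
  8.830000e-02]
seated [ 5.173000e-01 -1.300000e-02  9.797350e+01  1.004516e+02  2.831180e+01
  8.830000e-02]
wrist post [570.9 103.8] 12.8 ang 97.62 r 0.1098
scene post [572.8 103. ] 13.0 ang 96.73 r 0.1087
seated [ 5.647000e-01 -9.400000e-03  9.857780e+01  1.007785e+02  2.806420e+01
  8.900000e-02]
seated [5.15900e-01 2.70000e-03 9.40149e+01 6.73593e+01 2.88251e+01 8.83000e-02]
seated [ 6.102000e-01 -4.700000e-03  9.743860e+01  1.049116e+02  2.888740e+01
  8.930000e-02]
seated [6.541000e-01 2.500000e-03 9.693280e+01 1.007252e+02 2.606140e+01
 8.960000e-02]
tray? [205 134  65  52 322] ((515.4931640625, -324.47412109375), (251.0432891845703, 155.666259765625), 3.323841094970703)
```

View pics/w3.png

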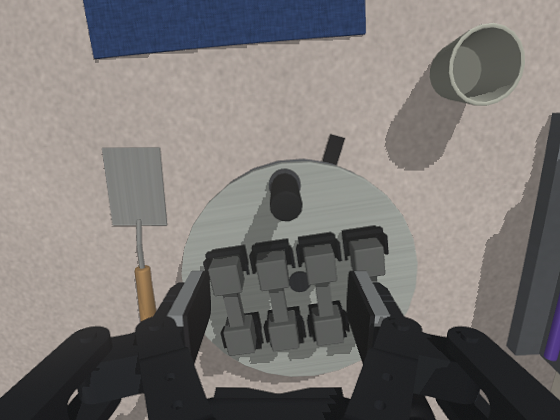

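The view shows the platter just off its stop, with the crank at (286,200) and the bars seated in line. The scene camera puts the tray at about (0.515, -0.324), turned 3.3°. Unloading comes next.

Request:
arm_command(commands=[[[0,0,0],-0.049,0.65],[[0,0,0],-0.049,0.65],[[-0.455,0.315,0.5],0,0.65],[[-0.455,0.315,0.5],0,0.65],[[-0.455,0.315,0.5],0,0.65],[[-0.455,0.315,0.5],0,0.65],[[-0.455,0.315,0.5],0,0.65],[[-0.455,0.315,0.5],0,0.65],[[0,0,0],0,0.65],[[0,0,0],0,0.65],[[0,0,0],0,0.65]], newtons=45)

```text
time: 39.47
ee_pos: [0.6549, 0.0028, 0.2008]
tcp_rot: [0.658, 0.753, -0.0, -0.001]
ft_force: [0.3, 0.4, 0.1]
opening: 0.0296
finger_force: 0.0
```

```bash
cat >> h.py <<'E'
def ends(zc,w=.025):
    "bar under the tool: front-end component (tool +x side) in the wrist view"
    s=snap('wrist'); W=cloud(s); _,p,a=tool(); ax=np.array([np.cos(np.radians(a)),np.sin(np.radians(a))])
    R=W[...,:2]-p[:2]; m=(abs(W[...,2]-zc)<.006)&(abs(R@[ax[1],-ax[0]])<w)&(R@ax>.012)&(R@ax<.08)
    n,l,st,c=cv2.connectedComponentsWithStats(m.astype(np.uint8)); i=1+np.argmax(st[1:,4]); P=W[l==i]
    (cx,cy),(ww,h),t=cv2.minAreaRect((P[:,:2]*1000).astype(np.float32)); t=(t-a+45)%90-45+a
    d=np.array([np.cos(np.radians(t)),np.sin(np.radians(t))]); c=np.array([cx,cy])/1000
    e=np.percentile(P[:,:2]@d,99.7); b=c+d*(e-c@d-.05)
    print('end',c.round(4),round(ww,1),round(h,1),'ang',round(t,2),'bar',b.round(4)); return b,t
E
python3 - <<'E'
from h import *
rep(); b,t=ends(.0885); goto(*b,.141,t); seated()
E
```

```text
t 39.47 tcp [0.6549 0.0028 0.2008] ang 97.67 open 0.0296 ff 0.0 F [0.3 0.4 0.1]
end [0.649  0.0362] 28.1 32.0 ang 97.54 bar [0.6535 0.0024]
to [0.6535 0.0024 0.141 ] units [-0.023 -0.046  1.518] roll 0.002
seated [ 5.179000e-01 -1.340000e-02  9.758450e+01  1.001347e+02  2.906020e+01
  8.820000e-02]
seated [ 5.62700e-01 -8.80000e-03  9.75576e+01  9.99338e+01  2.85943e+01
  8.83000e-02]
seated [ 6.07800e-01 -2.30000e-03  9.75790e+01  9.88495e+01  2.85613e+01
  8.83000e-02]
seated [6.536000e-01 2.400000e-03 9.763770e+01 1.002655e+02 2.813500e+01
 8.840000e-02]
```

Request:
arm_command(commands=[[[-0.02,-0.04,0.2],0,0.65],[[0,0,0.4],0,0.65],[[0,0,0.4],0,0.65],[[0,0,0.35],0,0.65],[[0,0,0.17],0,0.65],[[0,0,0],0,0.65],[[0,0,0],0,0.65],[[0,0,0],0,1],[[0,0,0],0,1],[[0,0,0],0,1],[[0,0,0],0,1],[[0,0,-0.2],0,1],[[0,0,-0.5],0,1],[[0,0,-0.8],0,1],[[0,0,-0.8],0,1],[[0,0,0],0,1],[[0,0,0],0,1]])

```text
time: 40.98
ee_pos: [0.6554, 0.001, 0.2361]
tcp_rot: [0.658, 0.753, 0.002, 0.002]
ft_force: [-0.1, -0.2, -0.7]
opening: 0.0127
finger_force: 47.6
```

```bash
cat >> h.py <<'E'
T=np.array([.515,-.324]); TA=3.3
def tr(o): a=np.radians(TA); return T+o*np.array([np.cos(a),np.sin(a)])
E
python3 - <<'E'
from h import *
rep(); goto(*tr(.082),.235,90+TA)
E
```

```text
t 40.98 tcp [0.6554 0.001  0.2361] ang 97.66 open 0.0127 ff 47.6 F [-0.1 -0.2 -0.7]
to [ 0.5969 -0.3193  0.235 ] units [-7.74  -2.518  0.028] roll 0.048
```

Request:
arm_command(commands=[[[-0.774,-0.252,0],0,1],[[-0.774,-0.252,0],0,1],[[-0.774,-0.252,0],0,1],[[-0.774,-0.252,0],0,1],[[-0.774,-0.252,0],0,1],[[-0.774,-0.252,0],0,1],[[-0.774,-0.252,0],0,1],[[-0.774,-0.252,0],0,1],[[-0.774,-0.252,0],0,1],[[-0.774,-0.252,0],0,1],[[0,0,0],0.048,1],[[0,0,0],0,1],[[0,0,0],0,1],[[0,0,0],0,1]])

```text
time: 42.15
ee_pos: [0.5956, -0.3166, 0.2313]
tcp_rot: [0.685, 0.729, 0.0, -0.001]
ft_force: [0.6, 1.0, -0.6]
opening: 0.0127
finger_force: 47.6
```

```bash
python3 - <<'E'
from h import *
rep(); b,t,z=heldc(); p=tool()[1]; goto(*(p[:2]+tr(.082)-b),p[2]-(z-.0335),93.3)
W=cloud(snap('wrist','w4'))
m=(W[...,2]>.016)&(W[...,2]<.026)&(np.hypot(W[...,0]-.515,W[...,1]+.324)<.16)
n,l,st,c=cv2.connectedComponentsWithStats(m.astype(np.uint8))
for i in range(1,n):
    if st[i,4]>60: print('wall',st[i],cv2.minAreaRect((W[l==i][:,:2]*1000).astype(np.float32)))
E
```

```text
t 42.15 tcp [ 0.5956 -0.3166  0.2313] ang 93.57 open 0.0127 ff 47.6 F [ 0.6  1.  -0.6]
end [ 0.5937 -0.282 ] size 28.1 33.5 ang 93.23 ztop 0.178 npx 6053
bar centre [ 0.5955 -0.3153] rel tcp [-0.0004  0.0011]
to [ 0.5973 -0.3204  0.0871] units [-0.102  0.027  3.613] roll 0.003
wall [  17  118  318  175 4910] ((514.4114379882812, -326.8076477050781), (251.02706909179688, 150.5802459716797), 3.3564629554748535)
wall [371 187   5  37 109] ((673.5439453125, -311.7556457519531), (0.9849740862846375, 29.904502868652344), 5.842203617095947)
```

View pics/w4.png

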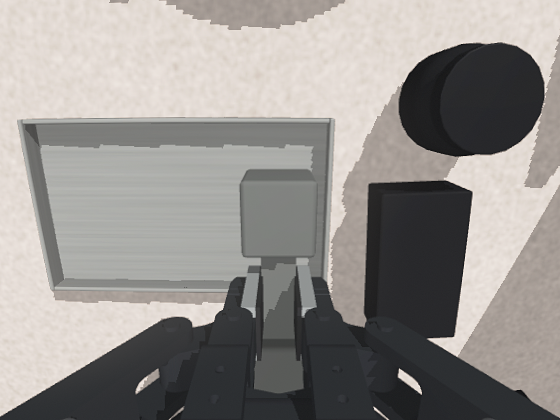

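The view shows the bar held over the right part of the tray, with the tray's corners at (20,120), (333,120) and (55,290). The box to the right, at (415,260), is clear of the gripper.

Request:
arm_command(commands=[[[-0.17,0.01,0.3],0.003,1],[[0,0,0.6],0,1],[[0,0,0.6],0,1],[[0,0,0.6],0,1],[[0,0,0.6],0,1],[[0,0,0.5],0,1],[[0,0,0.3],0,1],[[0,0,0.16],0,1],[[0,0,0],0,1],[[0,0,0],0,1],[[0,0,0],0,0.66],[[0,0,0],0,0.66],[[0,0,0],0,0.66],[[0,0,-0.3],0,0.66],[[0,0,-0.8],0,0.66],[[0,0,-0.8],0,0.66],[[0,0,-0.8],0,0.66],[[0,0,-0.8],0,0.66],[[0,0,0],0,0.66],[[0,0,0],0,0.66]])

```text
time: 43.92
ee_pos: [0.5975, -0.3271, 0.2309]
tcp_rot: [0.688, 0.726, 0.001, 0.004]
ft_force: [-0.7, -0.4, 0.3]
opening: 0.0293
finger_force: 0.0
```

```bash
cat >> h.py <<'E'
T=np.array([.5144,-.3268]); TA=3.36
def intray(cam='wrist'):
    W=cloud(snap(cam))
    a=np.radians(TA)
    for b in bars(W,.031,lambda W:(abs((W[...,0]-T[0])*np.cos(a)+(W[...,1]-T[1])*np.sin(a))<.119)&(abs((W[...,1]-T[1])*np.cos(a)-(W[...,0]-T[0])*np.sin(a))<.069)&(W[...,2]>.025)):
        if b[3]>40: print(cam,'tray',np.round(b[:6],4))
E
python3 - <<'E'
from h import *
rep(); intray(); intray('scene'); seated('scene'); goto(.6078,-.0023,.2,97.6)
E
```

```text
t 43.92 tcp [ 0.5975 -0.3271  0.2309] ang 93.07 open 0.0293 ff 0.0 F [-0.7 -0.4  0.3]
scene tray [ 5.98300e-01 -3.56400e-01  8.88892e+01  5.32730e+01  2.73097e+01
  3.18000e-02]
scene tray [ 5.95300e-01 -2.98900e-01  9.32750e+01  5.17625e+01  2.58780e+01
  3.29000e-02]
seated [ 5.19100e-01 -1.39000e-02  9.96262e+01  1.03176e+02  3.15216e+01
  8.96000e-02]
seated [ 5.647000e-01 -1.020000e-02  9.654160e+01  1.039323e+02  3.041970e+01
  8.950000e-02]
seated [ 6.096000e-01 -3.400000e-03  9.694050e+01  1.033561e+02  3.058980e+01
  8.990000e-02]
to [ 0.6078 -0.0023  0.2   ] units [8.038 0.746 0.634] roll -0.05
```

Request:
arm_command(commands=[[[0.804,0.075,0.06],0,0.65],[[0.804,0.075,0.06],0,0.65],[[0.804,0.075,0.06],0,0.65],[[0.804,0.075,0.06],0,0.65],[[0.804,0.075,0.06],0,0.65],[[0.804,0.075,0.06],0,0.65],[[0.804,0.075,0.06],0,0.65],[[0.804,0.075,0.06],0,0.65],[[0.804,0.075,0.06],0,0.65],[[0.804,0.075,0.06],0,0.65],[[0,0,0],-0.05,0.65],[[0,0,0],0,0.65],[[0,0,0],0,0.65],[[0,0,0],0,0.65]])

```text
time: 45.23
ee_pos: [0.608, -0.0049, 0.2015]
tcp_rot: [0.66, 0.751, -0.001, -0.0]
ft_force: [0.1, -0.7, 0.7]
opening: 0.03
finger_force: 0.0
```

```bash
python3 - <<'E'
from h import *
rep(); seated(); b,t=ends(.0885); goto(*b,.141,t)
E
```

```text
t 45.23 tcp [ 0.608  -0.0049  0.2015] ang 97.36 open 0.03 ff 0.0 F [ 0.1 -0.7  0.7]
seated [ 5.175000e-01 -1.340000e-02  9.797900e+01  1.000122e+02  2.884340e+01
  8.830000e-02]
seated [ 5.62300e-01 -8.20000e-03  9.78762e+01  9.90015e+01  2.88201e+01
  8.83000e-02]
seated [ 6.079000e-01 -3.100000e-03  9.757360e+01  1.003675e+02  2.818780e+01
  8.840000e-02]
end [0.6034 0.0304] 28.1 32.6 ang 97.52 bar [ 0.6078 -0.0031]
to [ 0.6078 -0.0031  0.141 ] units [ 0.056 -0.004  1.526] roll -0.002
```

Request:
arm_command(commands=[[[0.05,0,0.2],0,0.65],[[0,0,0.4],0,0.65],[[0,0,0.4],0,0.65],[[0,0,0.35],0,0.65],[[0,0,0.17],0,0.65],[[0,0,0],0,0.65],[[0,0,0],0,0.65],[[0,0,0],0,1],[[0,0,0],0,1],[[0,0,0],0,1],[[0,0,0],0,1],[[0,0,-0.2],0,1],[[0,0,-0.5],0,1],[[0,0,-0.8],0,1],[[0,0,-0.8],0,1],[[0,0,0],0,1],[[0,0,0],0,1]])

```text
time: 46.75
ee_pos: [0.61, -0.0011, 0.2366]
tcp_rot: [0.659, 0.752, 0.002, 0.002]
ft_force: [-0.7, 0.5, -1.8]
opening: 0.0127
finger_force: 48.0
```

```bash
python3 - <<'E'
from h import *
rep(); goto(*tr(.028),.235,90+TA)
E
```

```text
t 46.75 tcp [ 0.61   -0.0011  0.2366] ang 97.58 open 0.0127 ff 48.0 F [-0.7  0.5 -1.8]
to [ 0.5424 -0.3252  0.235 ] units [-7.808 -2.745  0.039] roll 0.047
```

Request:
arm_command(commands=[[[-0.78,-0.274,0],0,1],[[-0.78,-0.274,0],0,1],[[-0.78,-0.274,0],0,1],[[-0.78,-0.274,0],0,1],[[-0.78,-0.274,0],0,1],[[-0.78,-0.274,0],0,1],[[-0.78,-0.274,0],0,1],[[-0.78,-0.274,0],0,1],[[-0.78,-0.274,0],0,1],[[-0.78,-0.274,0],0,1],[[0,0,0],0.047,1],[[0,0,0],0,1],[[0,0,0],0,1],[[0,0,0],0,1]])

```text
time: 47.92
ee_pos: [0.5412, -0.3226, 0.2321]
tcp_rot: [0.685, 0.729, 0.0, -0.001]
ft_force: [-0.2, 0.8, -0.6]
opening: 0.0126
finger_force: 47.9
```

```bash
python3 - <<'E'
from h import *
rep(); b,t,z=heldc(); p=tool()[1]; goto(*(p[:2]+tr(.028)-b),p[2]-(z-.0315),90+TA); intray()
E
```

```text
t 47.92 tcp [ 0.5412 -0.3226  0.2321] ang 93.56 open 0.0126 ff 47.9 F [-0.2  0.8 -0.6]
end [ 0.5395 -0.2903] size 28.2 32.8 ang 93.37 ztop 0.1782 npx 5912
bar centre [ 0.5415 -0.324 ] rel tcp [-0.     -0.0017]
to [ 0.5424 -0.3235  0.0856] units [-0.029  0.019  3.669] roll 0.003
```

Request:
arm_command(commands=[[[-0.03,0.02,0.3],0.003,1],[[0,0,0.6],0,1],[[0,0,0.6],0,1],[[0,0,0.6],0,1],[[0,0,0.6],0,1],[[0,0,0.5],0,1],[[0,0,0.3],0,1],[[0,0,0.17],0,1],[[0,0,0],0,1],[[0,0,0],0,1],[[0,0,0],0,0.66],[[0,0,0],0,0.66],[[0,0,0],0,0.66],[[0,0,-0.3],0,0.66],[[0,0,-0.8],0,0.66],[[0,0,-0.8],0,0.66],[[0,0,-0.8],0,0.66],[[0,0,-0.8],0,0.66],[[0,0,0],0,0.66],[[0,0,0],0,0.66]])

```text
time: 49.68
ee_pos: [0.5432, -0.3273, 0.2308]
tcp_rot: [0.688, 0.726, 0.001, 0.003]
ft_force: [0.3, 0.4, -0.7]
opening: 0.0293
finger_force: 0.0
```

```bash
python3 - <<'E'
from h import *
rep(); intray('scene'); seated('scene'); goto(.5624,-.0085,.2,97.6)
E
```

```text
t 49.68 tcp [ 0.5432 -0.3273  0.2308] ang 93.06 open 0.0293 ff 0.0 F [ 0.3  0.4 -0.7]
scene tray [ 5.427000e-01 -3.323000e-01  9.170180e+01  1.208147e+02  2.966290e+01
  3.270000e-02]
scene tray [ 5.966000e-01 -3.232000e-01  9.267910e+01  1.008749e+02  2.897660e+01
  3.300000e-02]
seated [ 5.194000e-01 -1.420000e-02  9.735070e+01  1.018824e+02  2.886370e+01
  8.890000e-02]
seated [ 5.640000e-01 -1.010000e-02  9.792320e+01  1.019526e+02  3.116860e+01
  8.950000e-02]
to [ 0.5624 -0.0085  0.2   ] units [7.884 0.947 0.672] roll -0.05
```

Request:
arm_command(commands=[[[0.79,0.095,0.065],0,0.65],[[0.79,0.095,0.065],0,0.65],[[0.79,0.095,0.065],0,0.65],[[0.79,0.095,0.065],0,0.65],[[0.79,0.095,0.065],0,0.65],[[0.79,0.095,0.065],0,0.65],[[0.79,0.095,0.065],0,0.65],[[0.79,0.095,0.065],0,0.65],[[0.79,0.095,0.065],0,0.65],[[0.79,0.095,0.065],0,0.65],[[0,0,0],-0.05,0.65],[[0,0,0],0,0.65],[[0,0,0],0,0.65],[[0,0,0],0,0.65]])

```text
time: 50.95
ee_pos: [0.562, -0.0099, 0.1999]
tcp_rot: [0.66, 0.751, -0.001, -0.0]
ft_force: [0.3, 0.3, 0.0]
opening: 0.0298
finger_force: 0.0
```

```bash
python3 - <<'E'
from h import *
rep(); seated(); b,t=ends(.0885); goto(*b,.141,t)
E
```

```text
t 50.95 tcp [ 0.562  -0.0099  0.1999] ang 97.37 open 0.0298 ff 0.0 F [0.3 0.3 0. ]
seated [ 5.16900e-01 -1.27000e-02  9.77938e+01  9.86496e+01  2.87819e+01
  8.83000e-02]
seated [ 5.624000e-01 -9.200000e-03  9.772640e+01  1.009538e+02  2.800480e+01
  8.840000e-02]
end [0.5578 0.0247] 28.1 32.7 ang 98.2 bar [ 0.5626 -0.0088]
to [ 0.5626 -0.0088  0.141 ] units [0.035 0.012 1.485] roll -0.009
```

Request:
arm_command(commands=[[[0.03,0.01,0.2],-0.004,0.65],[[0,0,0.4],0,0.65],[[0,0,0.4],0,0.65],[[0,0,0.35],0,0.65],[[0,0,0.13],0,0.65],[[0,0,0],0,0.65],[[0,0,0],0,0.65],[[0,0,0],0,1],[[0,0,0],0,1],[[0,0,0],0,1],[[0,0,0],0,1],[[0,0,-0.2],0,1],[[0,0,-0.5],0,1],[[0,0,-0.8],0,1],[[0,0,-0.8],0,1],[[0,0,0],0,1],[[0,0,0],0,1]])

```text
time: 52.47
ee_pos: [0.5645, -0.007, 0.2362]
tcp_rot: [0.656, 0.754, 0.002, 0.002]
ft_force: [-0.4, -0.8, -2.2]
opening: 0.0124
finger_force: 47.2
```

```bash
python3 - <<'E'
from h import *
rep(); goto(*tr(-.028),.235,90+TA)
E
```

```text
t 52.47 tcp [ 0.5645 -0.007   0.2362] ang 97.95 open 0.0124 ff 47.2 F [-0.4 -0.8 -2.2]
to [ 0.4864 -0.3284  0.235 ] units [-7.689 -3.043  0.03 ] roll 0.051
```

Request:
arm_command(commands=[[[-0.768,-0.304,0],0,1],[[-0.768,-0.304,0],0,1],[[-0.768,-0.304,0],0,1],[[-0.768,-0.304,0],0,1],[[-0.768,-0.304,0],0,1],[[-0.768,-0.304,0],0,1],[[-0.768,-0.304,0],0,1],[[-0.768,-0.304,0],0,1],[[-0.768,-0.304,0],0,1],[[-0.768,-0.304,0],0,1],[[0,0,0],0.05,1],[[0,0,0],0,1],[[0,0,0],0,1],[[0,0,0],0,1]])

```text
time: 53.63
ee_pos: [0.4853, -0.3259, 0.2322]
tcp_rot: [0.684, 0.729, 0.0, -0.001]
ft_force: [0.1, 0.4, -2.3]
opening: 0.0125
finger_force: 47.1
```

```bash
python3 - <<'E'
from h import *
rep(); b,t,z=heldc(); p=tool()[1]; goto(*(p[:2]+tr(-.028)-b),p[2]-(z-.0315),90+TA); intray()
E
```

```text
t 53.63 tcp [ 0.4853 -0.3259  0.2322] ang 93.68 open 0.0125 ff 47.1 F [ 0.1  0.4 -2.3]
end [ 0.4835 -0.2932] size 28.1 32.2 ang 93.52 ztop 0.1784 npx 5921
bar centre [ 0.4856 -0.3271] rel tcp [-0.0001 -0.0013]
to [ 0.4865 -0.3271  0.0855] units [-0.035  0.02   3.673] roll 0.004
```

Request:
arm_command(commands=[[[-0.03,0.02,0.3],0.003,1],[[0,0,0.6],0,1],[[0,0,0.6],0,1],[[0,0,0.6],0,1],[[0,0,0.6],0,1],[[0,0,0.5],0,1],[[0,0,0.3],0,1],[[0,0,0.17],0,1],[[0,0,0],0,1],[[0,0,0],0,1],[[0,0,0],0,0.66],[[0,0,0],0,0.66],[[0,0,0],0,0.66],[[0,0,-0.3],0,0.66],[[0,0,-0.8],0,0.66],[[0,0,-0.8],0,0.66],[[0,0,-0.8],0,0.66],[[0,0,-0.8],0,0.66],[[0,0,0],0,0.66],[[0,0,0],0,0.66]])

```text
time: 55.4
ee_pos: [0.4872, -0.3305, 0.2303]
tcp_rot: [0.687, 0.726, 0.001, 0.003]
ft_force: [-0.6, 1.1, 0.1]
opening: 0.029
finger_force: 0.0
```

```bash
python3 - <<'E'
from h import *
rep(); intray('scene'); seated('scene'); goto(.517,-.013,.2,97.6)
E
```

```text
t 55.4 tcp [ 0.4872 -0.3305  0.2303] ang 93.16 open 0.029 ff 0.0 F [-0.6  1.1  0.1]
scene tray [ 4.85400e-01 -3.29900e-01  9.14813e+01  1.02387e+02  3.01693e+01
  3.20000e-02]
scene tray [ 5.423000e-01 -3.272000e-01  9.306500e+01  1.083653e+02  2.966700e+01
  3.230000e-02]
scene tray [ 5.960000e-01 -3.230000e-01  9.269430e+01  1.024864e+02  2.856500e+01
  3.190000e-02]
seated [ 5.193000e-01 -1.440000e-02  9.774010e+01  1.023087e+02  2.939090e+01
  8.950000e-02]
to [ 0.517 -0.013  0.2  ] units [7.838 1.222 0.668] roll -0.049
```

Request:
arm_command(commands=[[[0.785,0.12,0.065],0,0.65],[[0.785,0.12,0.065],0,0.65],[[0.785,0.12,0.065],0,0.65],[[0.785,0.12,0.065],0,0.65],[[0.785,0.12,0.065],0,0.65],[[0.785,0.12,0.065],0,0.65],[[0.785,0.12,0.065],0,0.65],[[0.785,0.12,0.065],0,0.65],[[0.785,0.12,0.065],0,0.65],[[0.785,0.12,0.065],0,0.65],[[0,0,0],-0.05,0.65],[[0,0,0],0,0.65],[[0,0,0],0,0.65],[[0,0,0],0,0.65]])

```text
time: 56.67
ee_pos: [0.5156, -0.0147, 0.1999]
tcp_rot: [0.66, 0.752, -0.001, -0.0]
ft_force: [-0.5, -0.9, -1.1]
opening: 0.0299
finger_force: 0.0
```

```bash
python3 - <<'E'
from h import *
rep(); seated(); b,t=ends(.0885); goto(*b,.141,t)
E
```

```text
t 56.67 tcp [ 0.5156 -0.0147  0.1999] ang 97.45 open 0.0299 ff 0.0 F [-0.5 -0.9 -1.1]
seated [ 5.172000e-01 -1.360000e-02  9.790680e+01  1.005238e+02  2.810890e+01
  8.840000e-02]
end [0.5128 0.0189] 28.1 34.7 ang 97.76 bar [ 0.5172 -0.0134]
to [ 0.5172 -0.0134  0.141 ] units [0.031 0.036 1.485] roll -0.004
```

Request:
arm_command(commands=[[[0.03,0.035,0.2],-0.004,0.65],[[0,0,0.4],0,0.65],[[0,0,0.4],0,0.65],[[0,0,0.35],0,0.65],[[0,0,0.13],0,0.65],[[0,0,0],0,0.65],[[0,0,0],0,0.65],[[0,0,0],0,1],[[0,0,0],0,1],[[0,0,0],0,1],[[0,0,0],0,1],[[0,0,-0.2],0,1],[[0,0,-0.5],0,1],[[0,0,-0.8],0,1],[[0,0,-0.8],0,1],[[0,0,0],0,1],[[0,0,0],0,1]])

```text
time: 58.18
ee_pos: [0.5191, -0.0115, 0.236]
tcp_rot: [0.656, 0.755, 0.002, 0.001]
ft_force: [-1.5, -0.5, -1.1]
opening: 0.0124
finger_force: 47.3
```

```bash
python3 - <<'E'
from h import *
rep(); goto(*tr(-.082),.235,90+TA)
E
```

```text
t 58.18 tcp [ 0.5191 -0.0115  0.236 ] ang 98.04 open 0.0124 ff 47.3 F [-1.5 -0.5 -1.1]
to [ 0.4325 -0.3316  0.235 ] units [-7.62  -3.263  0.024] roll 0.052
```

Request:
arm_command(commands=[[[-0.762,-0.326,0],0,1],[[-0.762,-0.326,0],0,1],[[-0.762,-0.326,0],0,1],[[-0.762,-0.326,0],0,1],[[-0.762,-0.326,0],0,1],[[-0.762,-0.326,0],0,1],[[-0.762,-0.326,0],0,1],[[-0.762,-0.326,0],0,1],[[-0.762,-0.326,0],0,1],[[-0.762,-0.326,0],0,1],[[0,0,0],0.052,1],[[0,0,0],0,1],[[0,0,0],0,1],[[0,0,0],0,1]])

```text
time: 59.35
ee_pos: [0.4313, -0.3298, 0.2323]
tcp_rot: [0.685, 0.729, 0.0, -0.001]
ft_force: [-0.1, 0.0, -1.2]
opening: 0.0127
finger_force: 47.2
```

```bash
python3 - <<'E'
from h import *
rep(); b,t,z=heldc(); p=tool()[1]; goto(*(p[:2]+tr(-.082)-b),p[2]-(z-.0315),90+TA); intray()
E
```

```text
t 59.35 tcp [ 0.4313 -0.3298  0.2323] ang 93.57 open 0.0127 ff 47.2 F [-0.1  0.  -1.2]
end [ 0.4296 -0.2971] size 28.3 32.5 ang 93.43 ztop 0.1785 npx 5939
bar centre [ 0.4316 -0.3309] rel tcp [-0.0001 -0.0012]
to [ 0.4326 -0.3304  0.0855] units [-0.019  0.022  3.676] roll 0.003
```

Request:
arm_command(commands=[[[-0.02,0.02,0.3],0.003,1],[[0,0,0.6],0,1],[[0,0,0.6],0,1],[[0,0,0.6],0,1],[[0,0,0.6],0,1],[[0,0,0.5],0,1],[[0,0,0.3],0,1],[[0,0,0.17],0,1],[[0,0,0],0,1],[[0,0,0],0,1],[[0,0,0],0,0.66],[[0,0,0],0,0.66],[[0,0,0],0,0.66],[[0,0,-0.3],0,0.66],[[0,0,-0.8],0,0.66],[[0,0,-0.8],0,0.66],[[0,0,-0.8],0,0.66],[[0,0,-0.8],0,0.66],[[0,0,-0.8],0,0.66],[[0,0,0],0,0.66]])

```text
time: 61.12
ee_pos: [0.4346, -0.3358, 0.2663]
tcp_rot: [0.688, 0.725, 0.002, 0.006]
ft_force: [0.6, -0.3, 1.0]
opening: 0.0289
finger_force: 0.0
```

Request:
arm_command(commands=[[[0.6,0.4,-0.3],0,0.66],[[0.6,0.4,-0.3],0,0.66],[[0.6,0.4,-0.3],0,0.66],[[0.6,0.4,-0.3],0,0.66],[[0,0,0],0,0.66],[[0,0,0],0,0.66],[[0,0,0],0,0.66],[[0,0,0],0,0.66]])

```text
time: 61.78
ee_pos: [0.4894, -0.2345, 0.3064]
tcp_rot: [0.689, 0.725, -0.0, -0.0]
ft_force: [0.3, 0.2, -0.5]
opening: 0.0292
finger_force: 0.0
```

```bash
python3 - <<'E'
from h import *
rep(); intray('wrist'); intray('scene'); post('scene'); post('side'); snap('scene','s9')
E
```

```text
t 61.78 tcp [ 0.4894 -0.2345  0.3064] ang 92.93 open 0.0292 ff 0.0 F [ 0.3  0.2 -0.5]
scene tray [ 4.330000e-01 -3.300000e-01  9.105460e+01  1.005611e+02  3.183170e+01
  3.240000e-02]
scene tray [ 4.858000e-01 -3.280000e-01  9.372300e+01  1.019111e+02  3.011490e+01
  3.240000e-02]
scene tray [ 5.423000e-01 -3.326000e-01  9.390940e+01  1.178755e+02  3.125070e+01
  3.180000e-02]
scene tray [ 5.964000e-01 -3.227000e-01  9.331840e+01  1.021568e+02  2.928690e+01
  3.250000e-02]
scene post [572.2 103.6] 13.4 ang 96.98 r 0.1094
side post [570.   97.5] 15.7 ang 98.6 r 0.1037
```

View pics/s9.png

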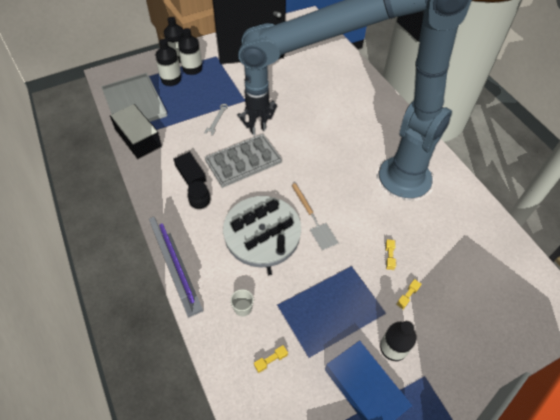

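The view shows all four bars flat in the tray around (243,158), an empty carousel (262,228) near its stop, and the arm clear of everything. I'm handing the job in.

```bash
python3 -c "
from plant import manip
print(manip.sign_off())"
```

```text
the job is handed in; nothing more can be done
None
```

The job is handed in at about 62 s (no verdict shown): all four bars were seated, turned through a full turn to where the crank met firm resistance (taken as the end stop), and now lie flat and separate in the steel tray, with the carousel left about 1.5° short of that stop.

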